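# Make up a necklace kit at the craft shop's bead counter

### The arm

A 6-joint arm with a two-finger parallel gripper is mounted at the origin on the work surface. World frame = base frame: x ahead of the robot, y to its left, z up, the work surface at z = 0. Lengths are in m, angles in rad, forces in N, time in s.
With the tool pointing down it reaches from about 0.3 to 0.875 m from the base axis. Payload 6.4 kg.
Tool frame: the origin (TCP) lies between the finger pads; the fingertips stand 19 mm ahead of it and the grasp point (between the pads) is the TCP; z points along the fingers, y is the direction in which the jaws open and shut (so a half turn about z gives the same grasp; the last joint's range is limited). The gripper opens to 85 mm and grips with 20 to 120 N. Pads are 22 mm wide; open, the fingers measure 114 mm over their backs; the gripper's body (76 mm by 85 mm) begins 54 mm behind the grasp point. The pads swing forward as they close: fully open they stand 13 mm farther back than shut.
Start: joints at [1.091, 0.181, 1.607, -0, 1.354, -0.206], TCP at [0.155, 0.554, 0.25] pointing down, gripper open.
Joint ranges: [-2.99, 2.99], [-0.89, 2.07], [0.3, 2.58], [-1.14, 4.28], [0, 2.63], [-3.12, 3.12]. Speed limits (rad/s): [2.57, 2.57, 3.01, 3.14, 3.14, 3.14].

### API

Orientations are given as a unit quaternion [w, x, y, z].
In Python, from bench import * gives the robot as it stands.
- The arm moves only by the tool apply_moves, never from a script. Its argument "moves" is a list that holds one entry, the list of rows, each a list of 7 numbers: the shift along the tool's x, y, z in cm, then the turn, a rotation vector about the tool's x, y, z in rad, then the opening, from 0 (shut) to 1 (fully open). A call has 1 to 8 rows; each row is the pose to reach, as a shift and turn from the pose commanded when the call began, along the tool's axes at that moment; what a row does not reach only later rows make up. A row lasts 1/10 s, in which the tool goes at most 50 mm and 8.59 degrees, less where a joint would pass 70% of its speed; a pose out of reach is approached as far as the arm can. A call with a gripper value outside its range is refused whole. The fingers move at their own pace and stop on an object; the grip force is fixed at half the most. Time passes only in rows, so rows that repeat a pose let the fingers close. It gives the time, the measured TCP pose, the force and the opening at its end, in the units of the state.
- get_obs(): the state, without advancing time (a new reading comes with each control period).
- camera(name): name is "side" or "top"; returns the picture (480x640x3 uint8, red, green, blue); there is no depth.
- get_calibration(name): a dict with "vertical_fov" (degrees; the focal length in pixels is half the picture's height over the tangent of half this angle, whatever the lens; pixels are square), "cx", "cy" (the principal point, pixels), "R" (3x3) and "t" (3): a world point X has camera coordinates R X + t. Camera axes: x right, y down, z forward; pixel columns grow to the right and rows downward; lengths in m; the calibration is good to about 2 mm. A picture is of the moment at which its call begins. get_calibration takes no time and is no camera call.
- hand_in(): hands the job in, once; it reports no verdict.
The state is a dict: "time_s": time; "q": joint angles; "dq": joint speeds; "joint_efforts": joint torques, N m; "eef_pos": TCP position; "eef_rot": TCP orientation; "wrist_force": force on the tool from outside, world axes, zero at the start; "torque": the same for the moment, N m; "opening": opening from 0.0 (shut) to 1.0 (fully open).
Only numpy, scipy, OpenCV 4.12 (cv2) and the standard library are available. Lean on these libraries where they do the work, as an engineer would, in place of code of your own. Each camera call takes 0.05 s, during which the arm holds its last target. There are 200 camera calls.

### The job

Make up a necklace kit: stand every bead jar that is on the counter upright in the plywood crate, one to a cell, set down and not dropped, and lay the brass pendant disc flat in the grey-lined bay in the middle of the crate. The disc is too thin to pick off the floor of the sorting tray, so lift the tray by its grip and tip it until the disc slides down, untouched, into the corner of the narrow nose, set the tray back down flat about where it stood with the disc still there, and take the disc from the nose. Leave everything else on the counter where it is.

Things in the scene. Friction and masses are not known exactly. Their poses are not given: they have to be found in the camera images.
- tray: Bead sorting tray, dark lacquered wood, 260 g, loose. Origin at table level; -x to the nose, +x to the grip, z up. Floor top 14 mm above the table, walls 5 mm thick with tops at 34 mm. Basin x 0 to 100, y -70 to 70 mm; then a funnel (x 0 to -75 mm) narrows to a 52 mm mouth that opens onto the nose.
- tray_pivot (a point): Front edge of the foot (26 mm wide) under the nose's tip, at tray (-129, 0, 0) mm, table level; the other two feet are at the back corners. When the grip is lifted the tray pivots about this edge. The disc begins to slide at a tilt of 10 to 18 degrees; 20 to 25 degrees, reached slowly, brings it all the way.
- tray_grip (a point): Centre of the graspable part of the tray's grip, at tray (113, 0, 60) mm, tray axes: an upright block 16 mm (tray x) by 44 mm (tray y) from 9 to 75 mm above the table, just behind the back wall. It can be gripped from above either way.
- tray_nose (a point): Pick-up corner at tray (-98, 0, 14) mm, tray axes: where the centre of the disc's underside comes to rest. The nose is a tongue 30 mm wide ending in two low lips set in a V (tops 23 mm above the table) and open at its sides: the disc overhangs by 7 mm each side, so fingers closing along tray y can straddle it and reach down past it.
- pendant_mid (a point): The pendant: a plain brass disc 44 mm across, 3 mm thick, 38 g, lying flat on the tray's floor at the start. The point is its centre; z is normal to its faces. Too thin to pick off a flat surface.
- crate: Plywood kit crate, open on top, 196 mm (x) by 186 mm (y), 38 mm high, 850 g, loose. Origin at the centre of its underside, z up. Walls 6 mm. Two rows of three cells, 54 by 54 mm, floor 6 mm above the underside: centres at x = -65 and +65 mm, y = -60, 0 and +60 mm. Between the rows lies the flat bay.
- crate_bay (a point): Middle of the floor of the crate's flat bay, crate axes: a shallow grey-lined well between the rows of cells, 64 mm (crate x) by 174 mm (crate y), its floor 20 mm above the crate's underside and 18 mm below the rim.
- jar0_mid (a point): Bead jar: upright closed glass cylinder of brown seed beads with a wooden lid of the same diameter, 42 mm across, 70 mm tall, 130 g, straight sides. The point is its centre, 35 mm above its foot. The six jars are alike; four to six are present.
- jar1_mid (a point): Bead jar: upright closed glass cylinder of brown seed beads with a wooden lid of the same diameter, 42 mm across, 70 mm tall, 130 g, straight sides. The point is its centre, 35 mm above its foot. The six jars are alike; four to six are present.
- jar2_mid (a point): Bead jar: upright closed glass cylinder of brown seed beads with a wooden lid of the same diameter, 42 mm across, 70 mm tall, 130 g, straight sides. The point is its centre, 35 mm above its foot. The six jars are alike; four to six are present.
- jar3_mid (a point): Bead jar: upright closed glass cylinder of brown seed beads with a wooden lid of the same diameter, 42 mm across, 70 mm tall, 130 g, straight sides. The point is its centre, 35 mm above its foot. The six jars are alike; four to six are present.
- jar4_mid (a point): Bead jar: upright closed glass cylinder of brown seed beads with a wooden lid of the same diameter, 42 mm across, 70 mm tall, 130 g, straight sides. The point is its centre, 35 mm above its foot. The six jars are alike; four to six are present.
- jar5_mid (a point): Bead jar: upright closed glass cylinder of brown seed beads with a wooden lid of the same diameter, 42 mm across, 70 mm tall, 130 g, straight sides. The point is its centre, 35 mm above its foot. The six jars are alike; four to six are present.
- spool: Bystander: wooden thread spool with blue thread, 48 mm across, 54 mm tall, stands in front of the jars. Origin under its centre.
- pliers: Bystander: pliers lying flat, 125 mm long, 12 mm high, at the far side on the right; origin at the pivot.
- seed_bowl: Bystander: dark wooden bowl, 80 mm across, 42 mm high, beyond the jars.
- brush_pot: Bystander: terracotta pot, 72 mm across, 80 mm high, with brushes up to 170 mm high, on the left.
- maraca: Bystander: wooden maraca lying on the left, 72 mm high, origin under its head.
- toucan: Bystander: carved wooden bird on a base, 116 mm tall, on the right.

How it is judged:
On the way, in this order (a step that is already met when the one before it is completed fails the run):
1. the tray is tipped and the disc, untouched, has slid into the corner of its nose (angle between tray's own z axis and vertical above 0.12 rad and distance between pendant_mid and tray_nose below 0.01 m and contact force between the fingers and pendant below 0.05 N), for 0.2 s.
2. the tray stands flat on the counter again with the disc lying in the corner of its nose (angle between tray's own z axis and vertical below 0.04 rad and height (world z) of tray below 0.008 m and distance between pendant_mid and tray_nose below 0.01 m and contact force between the fingers and pendant below 0.05 N), for 0.2 s.
At the end, for the whole second after the job is handed in: Every jar present stands upright (within 7 degrees) on the floor of a cell of the crate; the disc lies flat on the floor of the crate's bay; the tray stands flat on the counter and so does the crate, each within 100 mm of where it stood; all at rest and released (x of jar0_mid in the frame of crate between -0.092 and 0.092 m and y of jar0_mid in the frame of crate between -0.088 and 0.088 m and z of jar0_mid in the frame of crate between 0.036 and 0.046 m and angle between each of jar0_mid, jar1_mid, jar2_mid, jar3_mid, jar4_mid, jar5_mid's own z axis and vertical below 0.12 rad and linear speed of each of jar0, jar1, jar2, jar3, jar4, jar5, pendant below 0.03 m/s and x of jar1_mid in the frame of crate between -0.092 and 0.092 m and y of jar1_mid in the frame of crate between -0.088 and 0.088 m and z of jar1_mid in the frame of crate between 0.036 and 0.046 m and x of jar2_mid in the frame of crate between -0.092 and 0.092 m and y of jar2_mid in the frame of crate between -0.088 and 0.088 m and z of jar2_mid in the frame of crate between 0.036 and 0.046 m and x of jar3_mid in the frame of crate between -0.092 and 0.092 m and y of jar3_mid in the frame of crate between -0.088 and 0.088 m and z of jar3_mid in the frame of crate between 0.036 and 0.046 m and x of jar4_mid in the frame of crate between -0.092 and 0.092 m and y of jar4_mid in the frame of crate between -0.088 and 0.088 m and z of jar4_mid in the frame of crate between 0.036 and 0.046 m and x of jar5_mid in the frame of crate between -0.092 and 0.092 m and y of jar5_mid in the frame of crate between -0.088 and 0.088 m and z of jar5_mid in the frame of crate between 0.036 and 0.046 m and x of pendant_mid in the frame of crate between -0.014 and 0.014 m and y of pendant_mid in the frame of crate between -0.067 and 0.067 m and z of pendant_mid in the frame of crate between 0.018 and 0.026 m and angle between pendant_mid's own z axis and vertical below 0.15 rad and angle between tray's own z axis and vertical below 0.04 rad and height (world z) of tray below 0.008 m and distance of each of tray, crate from where it was at the start of the episode below 0.1 m and angle between crate's own z axis and vertical below 0.05 rad); the robot touches nothing.
It fails at once if a bystander (spool, pliers, bowl, brush pot, maraca or bird) is moved more than 40 mm or knocked over (distance of any of spool, pliers, seed_bowl, brush_pot, maraca, toucan from where it was at the start of the episode above 0.04 m or angle between any of spool, pliers, seed_bowl, brush_pot, maraca, toucan's own z axis and vertical above 0.5 rad).
It fails at once if a jar is dropped or thrown: it moves faster than 1 m/s with no finger on it ((linear speed of jar0 above 1 m/s and contact force between the fingers and jar0 below 0.05 N) or (linear speed of jar1 above 1 m/s and contact force between the fingers and jar1 below 0.05 N) or (linear speed of jar2 above 1 m/s and contact force between the fingers and jar2 below 0.05 N) or (linear speed of jar3 above 1 m/s and contact force between the fingers and jar3 below 0.05 N) or (linear speed of jar4 above 1 m/s and contact force between the fingers and jar4 below 0.05 N) or (linear speed of jar5 above 1 m/s and contact force between the fingers and jar5 below 0.05 N)).
Of jar0, jar1, jar2, jar3, jar4, jar5 only 4 to 6 are there at a start; the rules pass over those that are not, and their reading is None.
At some moment in a run one of jar0, jar1, jar2, jar3, jar4, jar5 may be knocked a few centimetres aside while the robot is not near it.
It also fails if it takes over 210 s, if anything falls off the work surface, if the arm or the gripper's body presses on something with over 40 N, if the wrist force passes 120 N, or if a joint passes its speed limit or range.

## Working session

There is one attempt and no reset: what is moved stays moved. The work goes in short steps, Python scripts to look and compute and a tool call to move; the robot and the scene stay as the last step left them, time stands still between calls to the robot, and variables do not carry over. Pictures are saved under pics/ and viewed, about 12 in all and at most 16, crops included, and the job is handed in when it is done.

Besides the shell and the picture viewer there is one more tool, called as a command line: name --argument value ..., lists and objects as JSON in quotes. apply_moves: Moves the arm, as the interface text tells. Its arguments: {"type":"object","properties":{"moves":{"type":"array","items":{"type":"array","items":{"type":"array","items":{"type":"number"}}}}},"required":["moves"]}

```bash
mkdir -p pics; ls; cat > h.py <<'E'
from bench import *
import numpy as np, cv2
from scipy.spatial.transform import Rotation as Ro
def snap(n,f):
    im=camera(n); cv2.imwrite('pics/'+f+'.png',im[:,:,::-1]); return im
def K(n):
    c=get_calibration(n); f=240/np.tan(np.radians(c['vertical_fov'])/2)
    return c,f,np.array(c['R']),np.array(c['t'])
def ray(n,u,v):
    c,f,R,t=K(n); d=R.T@np.array([(u-c['cx'])/f,(v-c['cy'])/f,1]); return -R.T@t,d/np.linalg.norm(d)
def onz(n,u,v,z):
    o,d=ray(n,u,v); return o+d*(z-o[2])/d[2]
def proj(n,X):
    c,f,R,t=K(n); p=R@np.array(X)+t; return np.array([c['cx']+f*p[0]/p[2],c['cy']+f*p[1]/p[2]])
def tri(n1,p1,n2,p2):
    o1,d1=ray(n1,*p1);o2,d2=ray(n2,*p2)
    s=np.linalg.lstsq(np.c_[d1,-d2],o2-o1,rcond=None)[0]
    a,b=o1+s[0]*d1,o2+s[1]*d2; return (a+b)/2,np.linalg.norm(a-b)
def tool(P=None):
    "world->tool: prints pose; gives shift cm to P"
    o=get_obs(); q=o['eef_rot']; R=Ro.from_quat([q[1],q[2],q[3],q[0]])
    return o,R,(None if P is None else R.inv().apply(np.array(P)-o['eef_pos'])*100)
E
python3 - <<'E'
from h import *
o,R,_=tool(); print(o['time_s'],o['eef_pos'],o['eef_rot']); print(R.as_matrix().round(3))
for n in('top','side'):
    snap(n,n+'0'); c=get_calibration(n); print(n,c['vertical_fov'],c['cx'],c['cy'],-np.array(c['R']).T@c['t'],'\n',np.array(c['R']).round(3))
E
```

```text
pics
0.0 [0.15521406 0.55311936 0.2493881 ] [-2.98362110e-04  1.36479188e-01  9.90642551e-01 -8.23187217e-04]
[[-0.963  0.27  -0.001]
 [ 0.27   0.963 -0.002]
 [ 0.    -0.002 -1.   ]]
top 52.311357121690456 318.8037508348709 241.89975693310174 [0.38314752 0.00556352 1.2878903 ] 
 [[ 0.011 -1.     0.023]
 [-0.989 -0.014 -0.144]
 [ 0.144 -0.021 -0.989]]
side 57.1301406463098 317.6057360285548 238.75751699624618 [ 0.41644268 -0.66317099  0.81255164] 
 [[ 0.967 -0.253 -0.016]
 [-0.197 -0.711 -0.675]
 [ 0.159  0.656 -0.738]]
```

View pics/top0.png

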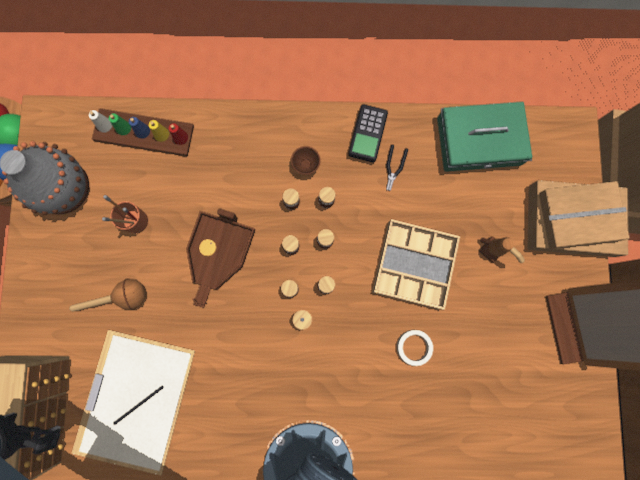

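View pics/side0.png

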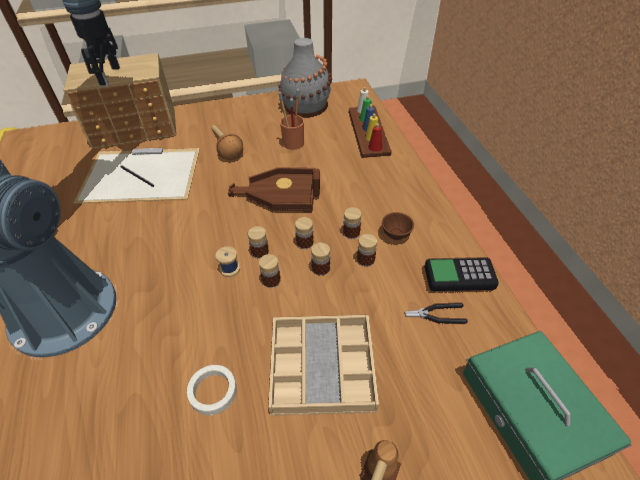

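Top view: tray at (218,250) with its grip at (228,215) and nose at (202,303), disc at (208,247). Six jars at about (291,199), (327,197), (290,244), (326,239), (289,289) and (326,285). Spool at (302,320), crate centre at (417,264).

```bash
cat > jars.py <<'E'
from h import *
def lids(n,im):
    h=cv2.cvtColor(im,cv2.COLOR_RGB2HSV); 
    m=cv2.inRange(h,(13,60,150),(26,190,255))
    m=cv2.morphologyEx(m,cv2.MORPH_OPEN,np.ones((3,3)))
    k,l,s,c=cv2.connectedComponentsWithStats(m)
    return m,[(c[i].round(1),s[i]) for i in range(1,k) if s[i][4]>60]
E
python3 - <<'E'
from jars import *
for n in('top','side'):
    im=cv2.imread(f'pics/{n}0.png')[:,:,::-1].copy()
    h=cv2.cvtColor(im,cv2.COLOR_RGB2HSV)
    pts={'top':[(291,197),(302,316),(340,400),(208,247),(410,238),(230,250)],'side':[(258,234),(320,248),(500,250),(285,183),(273,360),(285,200)]}[n]
    print(n,[h[v,u].tolist() for u,v in pts])
    m,L=lids(n,im)
    for c,s in L: print(c,s.tolist(),onz(n,*c,.07).round(3))
def crop(n,x,y,w,hh,k): 
    im=cv2.imread(f'pics/{n}0.png')[y:y+hh,x:x+w]; return cv2.resize(im,None,fx=k,fy=k,interpolation=cv2.INTER_CUBIC)
a=crop('top',170,195,100,120,5); cv2.imwrite('pics/c1.png',np.hstack([a[:,:400],cv2.resize(crop('side',220,155,110,65,3.6),(396,234)) if 0 else np.vstack([crop('side',225,155,100,65,4),np.zeros((340,400,3),np.uint8)])]))
E
```

```text
top [[19, 105, 229], [18, 105, 230], [13, 149, 195], [21, 143, 238], [17, 94, 224], [10, 134, 112]]
[ 50.6 120.2] [11, 97, 82, 48, 1936] [0.868 0.675 0.07 ]
[153.3 107.3] [146, 99, 16, 18, 163] [0.909 0.415 0.07 ]
[179.5 103.9] [171, 99, 18, 11, 148] [0.92  0.347 0.07 ]
[199.8 111.9] [189, 100, 21, 26, 234] [0.899 0.294 0.07 ]
[334.2 309.9] [1, 100, 627, 380, 88315] [ 0.392 -0.06   0.07 ]
[337.1 107.7] [330, 103, 14, 10, 88] [ 0.918 -0.064  0.07 ]
[418.7 115.8] [403, 104, 30, 25, 215] [ 0.9   -0.279  0.07 ]
[428.9 107.8] [415, 104, 27, 12, 160] [ 0.923 -0.307  0.07 ]
[553.1 115.6] [541, 107, 26, 18, 203] [ 0.908 -0.637  0.07 ]
[326.8 114.2] [320, 108, 16, 11, 85] [ 0.899 -0.037  0.07 ]
[171.9 115.5] [167, 111, 11, 9, 65] [0.888 0.365 0.07 ]
[342.9 126.9] [335, 115, 18, 26, 257] [ 0.865 -0.08   0.07 ]
[222.1 131.7] [204, 117, 45, 30, 660] [0.846 0.234 0.07 ]
[405.3 128. ] [396, 116, 19, 24, 195] [ 0.866 -0.243  0.07 ]
[153.2 124.1] [149, 120, 10, 9, 70] [0.863 0.412 0.07 ]
[ 83.7 145.4] [70, 140, 28, 11, 135] [0.802 0.586 0.07 ]
[400.6 146.7] [394, 141, 15, 15, 95] [ 0.814 -0.23   0.0
[... 2593 characters left out ...]
.8] [17, 9, 51, 11, 317] [-0.254  1.614  0.07 ]
[135.2  67. ] [103, 53, 56, 28, 1078] [0.156 0.981 0.07 ]
[76.1 75.5] [64, 62, 27, 28, 488] [-0.044  0.975  0.07 ]
[224.3  85.4] [169, 75, 112, 22, 802] [0.451 0.758 0.07 ]
[263.2 321.1] [0, 78, 537, 402, 127275] [ 0.419 -0.186  0.07 ]
[ 67.  107.8] [62, 104, 11, 8, 73] [-0.05   0.757  0.07 ]
[ 43.1 150.2] [0, 120, 91, 66, 4279] [-0.089  0.535  0.07 ]
[108.2 151.1] [94, 147, 27, 12, 151] [0.092 0.479 0.07 ]
[283.5 182.8] [276, 178, 16, 11, 139] [0.541 0.21  0.07 ]
[211.6 389.3] [196, 375, 33, 30, 756] [ 0.308 -0.299  0.07 ]
[607.7 470. ] [565, 452, 75, 28, 1108] [ 0.883 -0.585  0.07 ]
[379.4 470.5] [373, 461, 13, 19, 170] [ 0.546 -0.496  0.07 ]
```

View pics/c1.png

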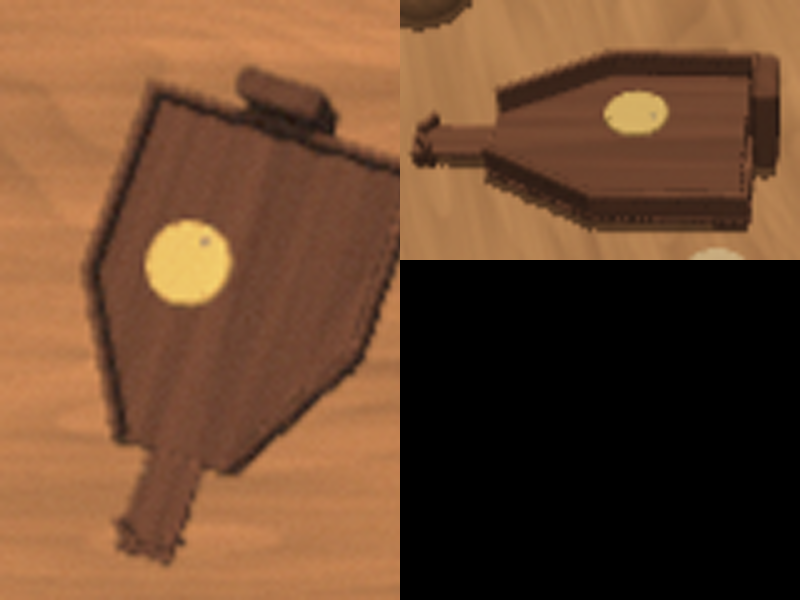

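```bash
sed -i 's/(13,60,150),(26,190,255)/(13,55,165),(26,117,255)/' jars.py; cat > tray.py <<'E'
from h import *
def fit(A,B):
    A=np.array(A,float);B=np.array(B)[:,:2];a=A-A.mean(0);b=B-B.mean(0)
    th=np.arctan2((a[:,0]*b[:,1]-a[:,1]*b[:,0]).sum(),(a*b).sum())
    R=np.array([[np.cos(th),-np.sin(th)],[np.sin(th),np.cos(th)]]);t=B.mean(0)-R@A.mean(0)
    return th,t,R,np.linalg.norm((A@R.T+t)-B,axis=1)
E
python3 - <<'E'
from jars import *; from tray import *
print('grip',tri('top',(226.6,214),'side',(316.5,174)),'nose',tri('top',(199.6,304),'side',(231,191)))
M=[(105,75),(0,75),(0,-75),(-75,31),(-75,-31),(113,0)]
P=[(200.4,211.4),(188,248.6),(242,267),(194,283),(217.4,289.6),(226.6,214)]
th,t,R,e=fit(np.array(M)/1e3,[onz('top',*p,.034 if i<5 else .075) for i,p in enumerate(P)])
print('tray yaw',np.degrees(th),t,e.round(4))
for nm,p in(('grip',(.113,0)),('nose',(-.098,0)),('pivot',(-.129,0))): print(nm,R@p+t)
print('disc',tri('top',(207.1,247.1),'side',(283.5,182.8)))
for n in('top','side'):
    im=cv2.imread(f'pics/{n}0.png')[:,:,::-1].copy()
    m,L=lids(n,im)
    for c,s in L:
        if 180<c[0]<480 and 170<c[1]<420: print(n,c,s.tolist(),onz(n,*c,.07).round(3))
    cs,_=cv2.findContours(cv2.morphologyEx(m,cv2.MORPH_CLOSE,np.ones((9,9))),0,2)
    c=max([c for c in cs if abs(c.mean((0,1))-((417,264) if n=='top' else (322,362))).max()<15],key=cv2.contourArea)
    hl=cv2.convexHull(c); ap=cv2.approxPolyN(hl,4)[0]
    print(n,'crate',ap.tolist(),[onz(n,*p,.038).round(3).tolist() for p in ap])
E
```

```text
grip (array([0.62900699, 0.21264711, 0.07692326]), np.float64(0.0028716240815367957)) nose (array([0.40426205, 0.2844032 , 0.01095705]), np.float64(0.0017918092826263844))
tray yaw -16.56500492068253 [0.52025676 0.24527958] [0.001  0.0029 0.0021 0.0014 0.0011 0.0006]
grip [0.62856691 0.21306294]
nose [0.42632407 0.27321967]
pivot [0.39661066 0.28205787]
disc (array([0.5502783 , 0.26995027, 0.01885403]), np.float64(0.0006060898015923172))
top [326.9 194.4] [319, 187, 16, 16, 194] [ 0.684 -0.039  0.07 ]
top [290.4 196.1] [283, 189, 16, 15, 194] [0.678 0.054 0.07 ]
top [419.  241.4] [386, 223, 69, 37, 1231] [ 0.566 -0.274  0.07 ]
top [325.5 237. ] [318, 230, 16, 15, 199] [ 0.574 -0.037  0.07 ]
top [446.  233.6] [435, 230, 23, 8, 69] [ 0.587 -0.343  0.07 ]
top [289.9 243.2] [282, 235, 16, 17, 207] [0.557 0.053 0.07 ]
top [408.4 288.1] [375, 267, 70, 43, 1502] [ 0.448 -0.245  0.07 ]
top [326.3 284.2] [319, 276, 16, 17, 212] [ 0.455 -0.04   0.07 ]
top [289.1 287.9] [281, 280, 17, 16, 214] [0.445 0.052 0.07 ]
top [301.5 319.3] [293, 310, 18, 19, 271] [0.368 0.02  0.07 ]
top [184.  383.6] [178, 364, 13, 40, 122] [0.212 0.3   0.07 ]Traceback (most recent call last):
  File "<stdin>", line 15, in <module>
ValueError: max() iterable argument is empty
```

```bash
cat >> jars.py <<'E'
def crate(n,im):
    m,_=lids(n,im); b=dict(top=(365,215,100,97),side=(258,308,130,112))[n]
    w=np.zeros_like(m); w[b[1]:b[1]+b[3],b[0]:b[0]+b[2]]=255
    hl=cv2.convexHull(cv2.findNonZero(m&w)); return cv2.approxPolyN(hl,4)[0]
E
python3 - <<'E'
from jars import *
T=[];S=[];C={}
for n,D in(('top',T),('side',S)):
    im=cv2.imread(f'pics/{n}0.png')[:,:,::-1].copy()
    for c,s in lids(n,im)[1]:
        if n=='top' and 280<c[0]<335 and 185<c[1]<325: D.append(c)
        if n=='side' and 210<c[0]<385 and 200<c[1]<285: D.append(c)
    ap=crate(n,im); C[n]=ap; print(n,ap.tolist(),[onz(n,*p,.038).round(3).tolist() for p in ap])
print(np.array(S))
for p in T:
    q=min(S,key=lambda q:tri('top',p,'side',q)[1]); X,e=tri('top',p,'side',q); print(p,q,X.round(3),round(e,4))
for p in C['top']:
    q=min(C['side'],key=lambda q:tri('top',p,'side',q)[1]); X,e=tri('top',p,'side',q); print(p,q,X.round(3),round(e,4))
E
```

```text
top [[444, 310], [374, 292], [391, 218], [460, 236]] [[0.395, -0.342, 0.038], [0.438, -0.163, 0.038], [0.631, -0.209, 0.038], [0.586, -0.389, 0.038]]
side [[268, 408], [273, 317], [368, 314], [379, 404]] [[0.397, -0.343, 0.038], [0.44, -0.161, 0.038], [0.631, -0.205, 0.038], [0.588, -0.387, 0.038]]
[[352.4 212.8]
 [303.3 223. ]
 [256.3 232.2]
 [367.4 240.1]
 [320.2 249. ]
 [225.8 253.8]
 [268.  261.2]]
[326.9 194.4] [367.4 240.1] [ 0.684 -0.039  0.072] 0.0006
[290.4 196.1] [352.4 212.8] [0.678 0.053 0.073] 0.0007
[325.5 237. ] [320.2 249. ] [ 0.574 -0.037  0.072] 0.0007
[289.9 243.2] [303.3 223. ] [0.556 0.052 0.072] 0.0003
[326.3 284.2] [268.  261.2] [ 0.455 -0.04   0.071] 0.0006
[289.1 287.9] [256.3 232.2] [0.445 0.052 0.072] 0.0004
[301.5 319.3] [225.8 253.8] [0.368 0.021 0.055] 0.0001
[444 310] [268 408] [ 0.396 -0.342  0.036] 0.0021
[374 292] [273 317] [ 0.439 -0.163  0.041] 0.0022
[391 218] [368 314] [ 0.63  -0.208  0.042] 0.0011
[460 236] [379 404] [ 0.587 -0.388  0.04 ] 0.0017
```

Scene measured; heights agree (lids 0.072, rim 0.040, grip 0.077, spool 0.055). The tray's yaw is -16.6°, so the tool is already almost aligned with it. Going above the grip.

```bash
cat >> h.py <<'E'
def want(P,yaw):
    "tool down, tool y at world angle yaw+90 deg (tool x = -dir(yaw)); prints shift cm and rotvec"
    a=np.radians(yaw); c,s=np.cos(a),np.sin(a)
    Rt=Ro.from_matrix(np.array([[-c,-s,0],[-s,c,0],[0,0,-1]]))
    o,R,d=tool(P); rv=(R.inv()*Rt).as_rotvec()
    print('t',round(o['time_s'],2),'pos',np.round(o['eef_pos'],4),'shift',d.round(2),'rot',rv.round(3),'F',np.round(o['wrist_force'],1),'op',round(o['opening'],3))
E
python3 -c "
from h import *
want([.6286,.213,.25],-16.6)"
```

```text
t 0.1 pos [0.1552 0.5532 0.2495] shift [-5.477e+01 -1.995e+01 -4.000e-02] rot [-0.002 -0.     0.016] F [ 0.4  0.3 -0.5] op 0.998
```

apply_moves --moves '[[[-54.8,-19.95,0,-0.002,0,0.016,1],[-54.8,-19.95,0,-0.002,0,0.016,1],[-54.8,-19.95,0,-0.002,0,0.016,1],[-54.8,-19.95,0,-0.002,0,0.016,1],[-54.8,-19.95,0,-0.002,0,0.016,1],[-54.8,-19.95,0,-0.002,0,0.016,1],[-54.8,-19.95,0,-0.002,0,0.016,1],[-54.8,-19.95,0,-0.002,0,0.016,1]]]'

```text
time_s: 0.9
eef_pos: [0.4815, 0.3187, 0.25]
eef_rot: [-0.0, 0.144, 0.99, 0.001]
wrist_force: [1.1, 0.9, 0.4]
opening: 0.999
```

```bash
python3 -c "
from h import *
want([.6286,.213,.20],-16.6)"
```

```text
t 0.9 pos [0.4815 0.3187 0.25  ] shift [-17.12  -5.93   4.98] rot [ 0.002 -0.    -0.   ] F [1.1 0.9 0.4] op 0.999
```

apply_moves --moves '[[[-17.1,-5.9,0,0,0,0,1],[-17.1,-5.9,0,0,0,0,1],[-17.1,-5.9,0,0,0,0,1],[-17.1,-5.9,5,0,0,0,1],[-17.1,-5.9,10,0,0,0,1],[-17.1,-5.9,10,0,0,0,1],[-17.1,-5.9,10,0,0,0,1]]]'

```text
time_s: 1.6
eef_pos: [0.6255, 0.2148, 0.1478]
eef_rot: [-0.003, 0.144, 0.99, 0.0]
wrist_force: [-0.3, 0.1, 0.2]
opening: 0.999
```

```bash
python3 - <<'E'
from h import *
want([.6286,.213,.06],-16.6)
a=snap('top','t1');b=snap('side','s1')
k=lambda i,x,y,w,h:cv2.resize(i[y:y+h,x:x+w,::-1],(400,400),interpolation=cv2.INTER_CUBIC)
cv2.imwrite('pics/c2.png',np.hstack([k(a,170,190,90,90),k(b,250,110,110,110)]))
E
```

```text
t 1.6 pos [0.6255 0.2148 0.1478] shift [-0.4  -0.08  8.78] rot [-0.    -0.005 -0.   ] F [-0.3  0.1  0.2] op 0.999
```

View pics/c2.png

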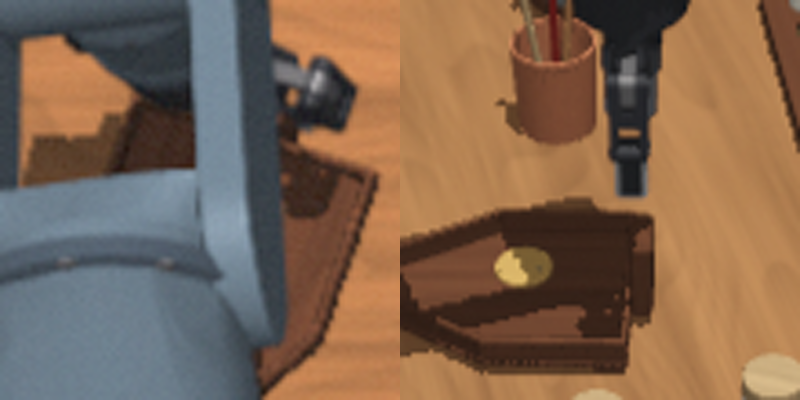

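The gripper stands over the tray's grip, with jaws to either side of it. Descending and closing.

apply_moves --moves '[[[-0.3,-0.1,3,0,0,0,1],[-0.4,-0.1,6,0,0,0,1],[-0.4,-0.1,8.6,0,0,0,1],[-0.4,-0.1,8.8,0,0,0,1],[-0.4,-0.1,8.8,0,0,0,0],[-0.4,-0.1,8.8,0,0,0,0],[-0.4,-0.1,8.8,0,0,0,0],[-0.4,-0.1,8.8,0,0,0,0]]]'

```text
time_s: 2.5
eef_pos: [0.633, 0.2136, 0.0652]
eef_rot: [0.002, 0.144, 0.99, 0.002]
wrist_force: [-0.8, 0.7, 6.1]
opening: 0.507
```

```bash
python3 - <<'E'
from h import *
want([.6286,.213,.06],-16.6)
x0,z0=.242,.060
for th in (4,8,12,16,20,24):
    t=np.radians(th);c,s=np.cos(t),np.sin(t)
    print(th,'toolx',round(-(x0*c-z0*s-x0)*100,2),'toolz',round(-(x0*s+z0*c-z0)*100,2),'roty',round(-t,4))
E
```

```text
t 2.5 pos [0.633  0.2136 0.0652] shift [ 0.4  -0.19  0.52] rot [0.004 0.004 0.   ] F [-0.8  0.7  6.1] op 0.507
4 toolx 0.48 toolz -1.67 roty -0.0698
8 toolx 1.07 toolz -3.31 roty -0.1396
12 toolx 1.78 toolz -4.9 roty -0.2094
16 toolx 2.59 toolz -6.44 roty -0.2793
20 toolx 3.51 toolz -7.92 roty -0.3491
24 toolx 4.53 toolz -9.32 roty -0.4189
```

apply_moves --moves '[[[0.11,0,-0.42,0,-0.0175,0,0],[0.22,0,-0.84,0,-0.0349,0,0],[0.35,0,-1.26,0,-0.0524,0,0],[0.48,0,-1.67,0,-0.0698,0,0],[0.62,0,-2.09,0,-0.0873,0,0],[0.76,0,-2.5,0,-0.1047,0,0],[0.91,0,-2.9,0,-0.1222,0,0],[1.07,0,-3.31,0,-0.1396,0,0]]]'

```text
time_s: 3.3
eef_pos: [0.6204, 0.2162, 0.0955]
eef_rot: [0.07, 0.144, 0.987, -0.009]
wrist_force: [0.4, 0.6, -1.3]
opening: 0.498
```

```bash
python3 - <<'E'
from h import *
want([.6286,.213,.06],-16.6)
b=snap('side','s2')
cv2.imwrite('pics/c3.png',cv2.resize(b[100:240,200:360,::-1],(640,560),interpolation=cv2.INTER_CUBIC))
E
```

```text
t 3.3 pos [0.6204 0.2162 0.0955] shift [-0.37 -0.08  3.64] rot [ 0.002  0.141 -0.   ] F [ 0.4  0.6 -1.3] op 0.498
```

View pics/c3.png

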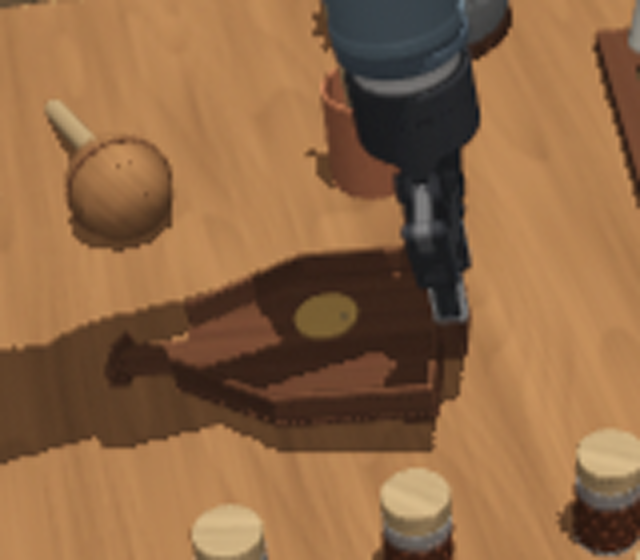

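The tray tilts about its nose; the disc (side px ~281,179) hasn't slid yet. Continuing.

apply_moves --moves '[[[0.11,0,-0.42,0,-0.0175,0,0],[0.22,0,-0.84,0,-0.0349,0,0],[0.35,0,-1.26,0,-0.0524,0,0],[0.48,0,-1.67,0,-0.0698,0,0],[0.62,0,-2.09,0,-0.0873,0,0],[0.76,0,-2.5,0,-0.1047,0,0],[0.91,0,-2.9,0,-0.1222,0,0],[1.07,0,-3.31,0,-0.1396,0,0]]]'

```text
time_s: 4.15
eef_pos: [0.606, 0.2204, 0.1269]
eef_rot: [0.139, 0.143, 0.98, -0.019]
wrist_force: [-0.3, -0.1, -1.4]
opening: 0.508
```

```bash
cat > disc.py <<'E'
from h import *
def disc(n,im):
    h=cv2.cvtColor(im,cv2.COLOR_RGB2HSV); m=cv2.inRange(h,(17,120,90),(26,255,255)); 
    b=dict(top=(180,200,90,115),side=(215,140,110,75))[n]
    w=np.zeros_like(m); w[b[1]:b[1]+b[3],b[0]:b[0]+b[2]]=255
    m=cv2.morphologyEx(m&w,cv2.MORPH_OPEN,np.ones((3,3)))
    k,l,s,c=cv2.connectedComponentsWithStats(m); i=1+s[1:,4].argmax() if k>1 else None
    return None if i is None else (c[i].round(1),s[i].tolist())
E
python3 - <<'E'
from disc import *
want([.6286,.213,.06],-16.6)
print(disc('side',snap('side','s3')),disc('top',snap('top','t3')))
E
```

```text
t 4.15 pos [0.606  0.2204 0.1269] shift [-0.44 -0.08  7.08] rot [ 0.002  0.281 -0.   ] F [-0.3 -0.1 -1.4] op 0.508
(array([271.6, 174.1]), [265, 169, 15, 11, 121]) None
```

apply_moves --moves '[[[0.06,0,-0.21,0,-0.0087,0,0],[0.11,0,-0.42,0,-0.0175,0,0],[0.17,0,-0.63,0,-0.0262,0,0],[0.22,0,-0.84,0,-0.0349,0,0],[0.28,0,-1.05,0,-0.0436,0,0],[0.35,0,-1.26,0,-0.0524,0,0],[0.42,0,-1.46,0,-0.061,0,0],[0.48,0,-1.67,0,-0.0698,0,0]]]'

```text
time_s: 5.05
eef_pos: [0.5972, 0.2229, 0.1415]
eef_rot: [0.172, 0.142, 0.974, -0.024]
wrist_force: [0.0, -1.8, 0.3]
opening: 0.506
```

```bash
python3 - <<'E'
from disc import *
want([.6286,.213,.06],-16.6)
print(disc('side',snap('side','s4')))
n=np.array([.4263,.2732,.016]); print('nose would show at',proj('side',n))
E
```

```text
t 5.05 pos [0.5972 0.2229 0.1415] shift [-0.3  -0.07  8.78] rot [ 0.002  0.35  -0.   ] F [ 0.  -1.8  0.3] op 0.506
(array([235.1, 186.8]), [229, 182, 14, 11, 109])
nose would show at [238.94949893 190.85462759]
```

apply_moves --moves '[[[0.06,0,-0.21,0,-0.0087,0,0],[0.11,0,-0.42,0,-0.0175,0,0],[0.17,0,-0.63,0,-0.0262,0,0],[0.22,0,-0.84,0,-0.0349,0,0],[0.28,0,-1.05,0,-0.0436,0,0],[0.35,0,-1.26,0,-0.0524,0,0],[0.35,0,-1.26,0,-0.0524,0,0],[0.35,0,-1.26,0,-0.0524,0,0]]]'

```text
time_s: 5.9
eef_pos: [0.59, 0.2252, 0.1521]
eef_rot: [0.197, 0.142, 0.97, -0.028]
wrist_force: [-0.6, -0.2, -0.2]
opening: 0.503
```

```bash
python3 - <<'E'
from disc import *
want([.6286,.213,.06],-16.6)
b=snap('side','s5');print(disc('side',b))
cv2.imwrite('pics/c5.png',cv2.resize(b[100:240,200:360,::-1],(640,560),interpolation=cv2.INTER_CUBIC))
E
```

```text
t 5.9 pos [0.59   0.2252 0.1521] shift [-0.13 -0.09 10.06] rot [ 0.002  0.402 -0.   ] F [-0.6 -0.2 -0.2] op 0.503
(array([234.6, 186.4]), [229, 181, 13, 12, 99])
```

View pics/c5.png

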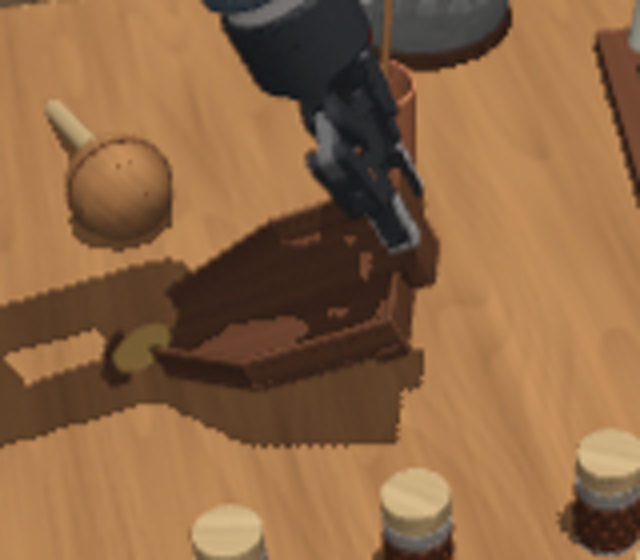

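Disc sits in the nose corner (side px 235,186). Lowering along the same arc.

apply_moves --moves '[[[-0.1,0,0.42,0,0.0175,0,0],[-0.2,0,0.85,0,0.0349,0,0],[-0.28,0,1.28,0,0.0524,0,0],[-0.36,0,1.7,0,0.0698,0,0],[-0.43,0,2.13,0,0.0873,0,0],[-0.49,0,2.56,0,0.1047,0,0],[-0.55,0,2.99,0,0.1222,0,0],[-0.6,0,3.43,0,0.1396,0,0]]]'

```text
time_s: 6.75
eef_pos: [0.6083, 0.2197, 0.1223]
eef_rot: [0.129, 0.143, 0.981, -0.018]
wrist_force: [-0.3, 0.2, -0.3]
opening: 0.504
```

apply_moves --moves '[[[-0.1,0,0.42,0,0.0175,0,0],[-0.2,0,0.85,0,0.0349,0,0],[-0.28,0,1.28,0,0.0524,0,0],[-0.36,0,1.7,0,0.0698,0,0],[-0.43,0,2.13,0,0.0873,0,0],[-0.49,0,2.56,0,0.1047,0,0],[-0.55,0,2.99,0,0.1222,0,0],[-0.6,0,3.43,0,0.1396,0,0]]]'

```text
time_s: 7.55
eef_pos: [0.6224, 0.2156, 0.0908]
eef_rot: [0.06, 0.144, 0.988, -0.008]
wrist_force: [-0.5, -0.1, -2.0]
opening: 0.509
```

```bash
python3 - <<'E'
from disc import *
want([.6286,.213,.06],-16.6)
E
```

```text
t 7.55 pos [0.6224 0.2156 0.0908] shift [-0.29 -0.08  3.14] rot [ 0.002  0.121 -0.   ] F [-0.5 -0.1 -2. ] op 0.509
```

apply_moves --moves '[[[-0.1,0,0.42,0,0.0175,0,0],[-0.2,0,0.85,0,0.0349,0,0],[-0.28,0,1.28,0,0.0524,0,0],[-0.36,0,1.7,0,0.0698,0,0],[-0.4,0,1.92,0,0.0785,0,0],[-0.43,0,2.13,0,0.0873,0,0],[-0.47,0,2.35,0,0.096,0,0],[-0.49,0,2.56,0,0.1047,0,0]]]'

```text
time_s: 8.35
eef_pos: [0.63, 0.2134, 0.0662]
eef_rot: [0.009, 0.144, 0.989, -0.0]
wrist_force: [0.3, 0.3, -1.0]
opening: 0.503
```

apply_moves --moves '[[[-0.03,0,0.1,0,0.005,0,0],[-0.06,0,0.2,0,0.01,0,0],[-0.08,0,0.3,0,0.0145,0,0],[-0.08,0,0.35,0,0.0145,0,0],[-0.08,0,0.35,0,0.0145,0,0]]]'

```text
time_s: 8.85
eef_pos: [0.6314, 0.2133, 0.065]
eef_rot: [0.002, 0.144, 0.99, 0.001]
wrist_force: [-3.7, -2.5, 10.5]
opening: 0.505
```

```bash
python3 - <<'E'
from disc import *
want([.6286,.213,.065],-16.6)
E
```

```text
t 8.85 pos [0.6314 0.2133 0.065 ] shift [ 0.26 -0.11 -0.  ] rot [0.002 0.004 0.   ] F [-3.7 -2.5 10.5] op 0.505
```

apply_moves --moves '[[[0,0,-0.2,0,0,0,0],[0,0,-0.2,0,0,0,1],[0,0,-0.2,0,0,0,1],[0,0,-0.2,0,0,0,1],[0,0,-0.2,0,0,0,1],[0,0,-2,0,0,0,1],[0,0,-6,0,0,0,1],[0,0,-10,0,0,0,1]]]'

```text
time_s: 9.65
eef_pos: [0.6298, 0.213, 0.1642]
eef_rot: [0.001, 0.144, 0.99, 0.001]
wrist_force: [1.0, -0.2, 0.4]
opening: 0.998
```

```bash
python3 - <<'E'
from disc import *
want([.6286,.213,.065],-16.6)
b=snap('side','s6');t=snap('top','t6');print(disc('side',b),disc('top',t))
k=lambda i,x,y,w,h:cv2.resize(i[y:y+h,x:x+w,::-1],(400,400),interpolation=cv2.INTER_CUBIC)
cv2.imwrite('pics/c6.png',np.hstack([k(t,170,200,110,110),k(b,220,130,110,110)]))
E
```

```text
t 9.65 pos [0.6298 0.213  0.1642] shift [ 0.14 -0.04  9.92] rot [ 0.001  0.002 -0.   ] F [ 1.  -0.2  0.4] op 0.998
(array([238.6, 189.4]), [232, 185, 15, 11, 128]) None
```

View pics/c6.png

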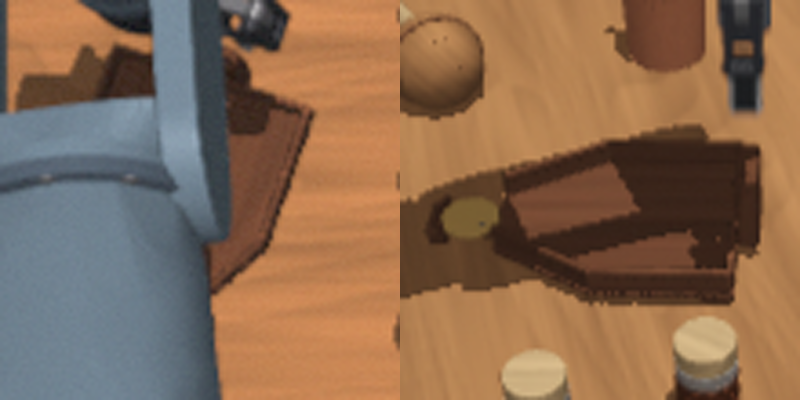

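Tray is flat again and the disc is in the nose corner (side px 238.6,189.4; expected 238.9,190.9). Now over the nose.

```bash
python3 - <<'E'
from disc import *
p=onz('side',238.6,189.4,.0165);print(p)
want([p[0],p[1],.12],-16.6)
E
```

```text
[0.42618605 0.27886237 0.0165    ]
t 9.75 pos [0.6348 0.2139 0.172 ] shift [21.93  0.23  4.87] rot [0.008 0.015 0.   ] F [ 1.8 -0.7  0.5] op 0.997
```

apply_moves --moves '[[[5,0,0,0,0,0,1],[10,0,1,0,0,0,1],[15,0.2,2,0,0,0,1],[20,0.2,3,0,0,0,1],[21.9,0.2,4.5,0,0,0,1],[21.9,0.2,4.5,0,0,0,1],[21.9,0.2,4.5,0,0,0,1]]]'

```text
time_s: 10.45
eef_pos: [0.4218, 0.2779, 0.118]
eef_rot: [0.002, 0.144, 0.99, 0.001]
wrist_force: [0.7, 1.1, 1.3]
opening: 1.0
```

```bash
python3 - <<'E'
from disc import *
b=snap('side','s7');t=snap('top','t7');print(disc('side',b),disc('top',t))
k=lambda i,x,y,w,h:cv2.resize(i[y:y+h,x:x+w,::-1],(400,400),interpolation=cv2.INTER_CUBIC)
cv2.imwrite('pics/c7.png',np.hstack([k(t,150,240,100,100),k(b,180,120,110,110)]))
want([.426,.276,.026],-16.6)
E
```

```text
(array([238.9, 189.4]), [232, 184, 15, 12, 143]) (array([204.8, 289.9]), [199, 287, 12, 9, 59])
t 10.55 pos [0.4234 0.2777 0.1185] shift [-0.25 -0.12  9.26] rot [ 0.004  0.006 -0.001] F [-0.5 -0.6 -0.2] op 1.0
```

View pics/c7.png

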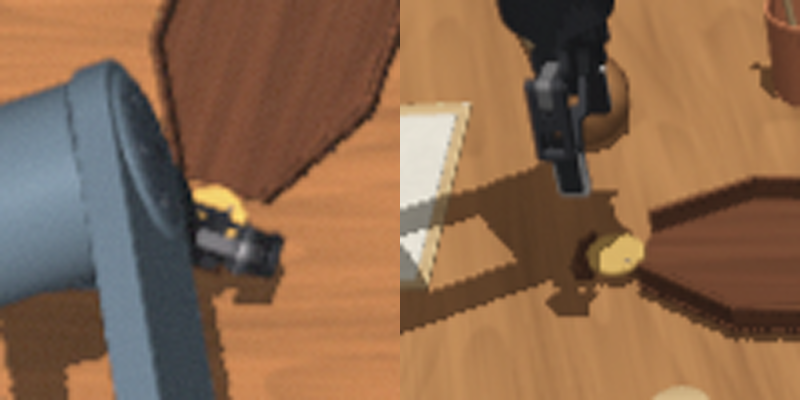

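apply_moves --moves '[[[-0.3,0,4,0,0,0,1],[-0.3,0,7,0,0,0,1],[-0.3,0,8.5,0,0,0,1],[-0.3,0,9.2,0,0,0,1],[-0.3,0,9.2,0,0,0,1]]]'

```text
time_s: 11.05
eef_pos: [0.4253, 0.2764, 0.0249]
eef_rot: [0.001, 0.145, 0.989, 0.001]
wrist_force: [-0.4, -0.0, 0.8]
opening: 0.998
```

```bash
python3 - <<'E'
from disc import *
want([.426,.276,.026],-16.6)
E
```

```text
t 11.05 pos [0.4253 0.2764 0.0249] shift [-0.08 -0.02 -0.11] rot [ 0.002  0.003 -0.001] F [-0.4 -0.   0.8] op 0.998
```

apply_moves --moves '[[[0,0,0,0,0,0,0],[0,0,0,0,0,0,0],[0,0,0,0,0,0,0],[0,0,0,0,0,0,0],[0,0,-0.6,0,0,0,0],[0,0,-2,0,0,0,0],[0,0,-5,0,0,0,0],[0,0,-9,0,0,0,0]]]'

```text
time_s: 11.85
eef_pos: [0.4226, 0.2762, 0.1155]
eef_rot: [0.0, 0.144, 0.99, -0.0]
wrist_force: [1.2, 0.7, -0.4]
opening: 0.467
```

```bash
python3 - <<'E'
from disc import *
want([.426,.276,.12],-16.6)
b=snap('side','s8')
k=lambda i,x,y,w,h:cv2.resize(i[y:y+h,x:x+w,::-1],(500,500),interpolation=cv2.INTER_CUBIC)
cv2.imwrite('pics/c8.png',k(b,190,110,100,100))
E
```

```text
t 11.85 pos [0.4226 0.2762 0.1155] shift [-0.33  0.08 -0.45] rot [-0.  0. -0.] F [ 1.2  0.7 -0.4] op 0.467
```

View pics/c8.png

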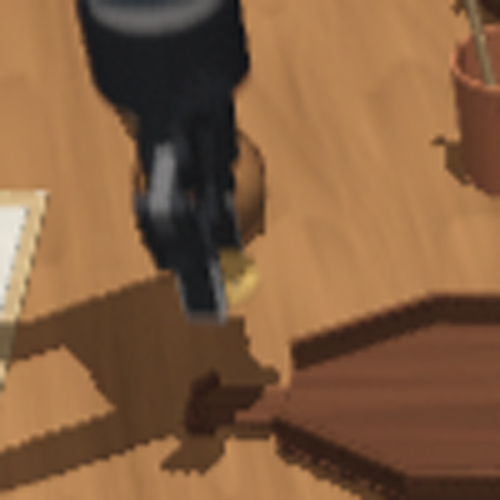

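```bash
python3 - <<'E'
from disc import *
want([.426,.276,.12],-16.6)
b=snap('side','s9');t=snap('top','t9')
k=lambda i,x,y,w,h:cv2.resize(i[y:y+h,x:x+w,::-1],(400,400),interpolation=cv2.INTER_NEAREST)
cv2.imwrite('pics/c9.png',np.hstack([k(b,215,145,40,40),k(t,180,270,50,50)]))
E
```

```text
t 11.9 pos [0.4271 0.2781 0.1232] shift [ 0.05 -0.24  0.31] rot [0.007 0.01  0.   ] F [4.1 3.5 4.1] op 0.468
```

View pics/c9.png

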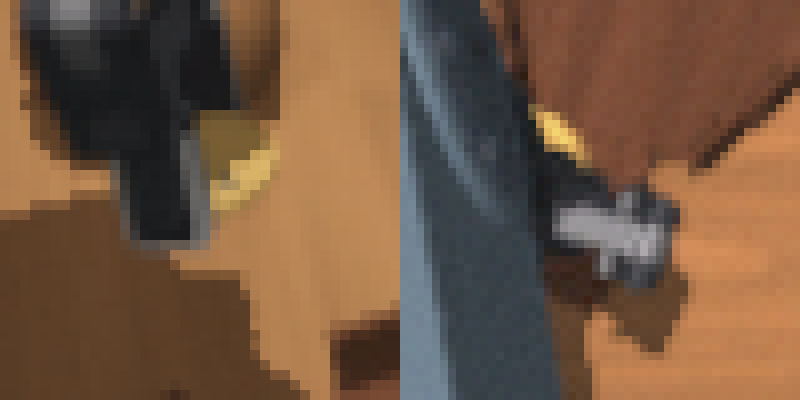

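The disc is held and looks flat, about 11 mm off the pad centre toward tool -x (side px right edge 243, finger centre 231). I'll allow for that when placing it. Moving over the bay.

```bash
python3 - <<'E'
from h import *
want([.426,.276,.16],-16.6)
want([.503,-.273,.16],-13.1)
E
```

```text
t 12.0 pos [0.4264 0.2777 0.1191] shift [-0.04 -0.15 -4.09] rot [0.006 0.009 0.   ] F [ 0.6  0.6 -0.4] op 0.469
t 12.0 pos [0.4264 0.2777 0.1191] shift [-23.1  -50.57  -4.21] rot [ 0.006  0.009 -0.061] F [ 0.6  0.6 -0.4] op 0.469
```

apply_moves --moves '[[[0,0,-2,0,0,0,0],[-1,-2,-4,0,0,0,0],[-2.5,-5.5,-4.2,0,0,-0.005,0],[-4,-9,-4.2,0,0,-0.01,0],[-6,-13,-4.2,0,0,-0.015,0],[-8,-17,-4.2,0,0,-0.02,0],[-9.8,-21,-4.2,0,0,-0.025,0],[-11.6,-25,-4.2,0,0,-0.03,0]]]'

```text
time_s: 12.8
eef_pos: [0.4629, 0.0025, 0.1565]
eef_rot: [0.001, 0.129, 0.992, 0.001]
wrist_force: [0.9, 0.5, 0.0]
opening: 0.467
```

```bash
python3 - <<'E'
from h import *
want([.503,-.273,.16],-13.1)
E
```

```text
t 12.8 pos [0.4629 0.0025 0.1565] shift [-10.94 -25.6   -0.38] rot [ 0.002  0.002 -0.031] F [0.9 0.5 0. ] op 0.467
```

apply_moves --moves '[[[-2,-4,0,0,0,-0.005,0],[-4,-8,0,0,0,-0.01,0],[-5.6,-12,0,0,0,-0.015,0],[-7,-16,0,0,0,-0.02,0],[-8.7,-20,0,0,0,-0.03,0],[-10,-23,0,0,0,-0.03,0],[-10.9,-25.3,0,0,0,-0.03,0],[-10.9,-25.3,0,0,0,-0.03,0]]]'

```text
time_s: 13.6
eef_pos: [0.5036, -0.2714, 0.1562]
eef_rot: [0.001, 0.116, 0.993, 0.001]
wrist_force: [-0.0, 0.5, -1.1]
opening: 0.463
```

```bash
python3 - <<'E'
from disc import *
b=snap('side','s10');t=snap('top','t10')
want([.503,-.273,.06],-13.1)
k=lambda i,x,y,w,h:cv2.resize(i[y:y+h,x:x+w,::-1],(400,400),interpolation=cv2.INTER_CUBIC)
cv2.imwrite('pics/c10.png',np.hstack([k(b,250,270,140,140),k(t,365,210,100,100)]))
E
```

```text
t 13.7 pos [ 0.5033 -0.2681  0.1559] shift [-0.08 -0.51  9.59] rot [ 0.003  0.001 -0.002] F [ 0.2 -0.9 -1.4] op 0.468
```

View pics/c10.png

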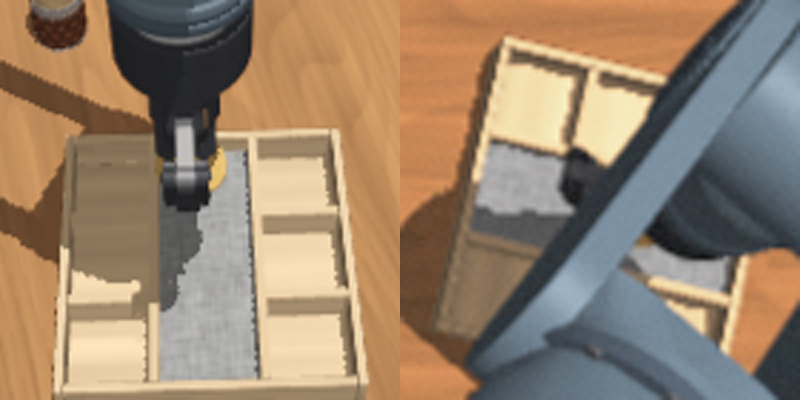

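Disc is held level above the bay, about 7 mm toward +x of the fingers. Lowering until the tips touch the lining.

apply_moves --moves '[[[-0.2,0,3,0,0,0,0],[-0.2,0,6,0,0,0,0],[-0.2,0,9,0,0,0,0],[-0.2,0,10.5,0,0,0,0],[-0.2,0,11,0,0,0,0],[-0.2,0,11.2,0,0,0,0],[-0.2,0,11.2,0,0,0,0]]]'

```text
time_s: 14.4
eef_pos: [0.5071, -0.2692, 0.046]
eef_rot: [0.002, 0.114, 0.993, 0.0]
wrist_force: [-0.3, 0.8, 0.1]
opening: 0.468
```

apply_moves --moves '[[[0,0,0.2,0,0,0,0],[0,0,0.2,0,0,0,0]]]'

```text
time_s: 14.6
eef_pos: [0.5069, -0.2693, 0.0438]
eef_rot: [0.002, 0.115, 0.993, 0.0]
wrist_force: [0.1, -0.2, -0.4]
opening: 0.466
```

apply_moves --moves '[[[0,0,0.2,0,0,0,0],[0,0,0.2,0,0,0,0]]]'

```text
time_s: 14.8
eef_pos: [0.5064, -0.2689, 0.041]
eef_rot: [0.002, 0.115, 0.993, 0.001]
wrist_force: [-0.3, 0.4, -0.2]
opening: 0.467
```

apply_moves --moves '[[[0,0,0.2,0,0,0,0],[0,0,0.2,0,0,0,0]]]'

```text
time_s: 15.0
eef_pos: [0.5062, -0.2687, 0.0386]
eef_rot: [0.001, 0.115, 0.993, 0.001]
wrist_force: [-0.2, 0.1, 0.3]
opening: 0.463
```

apply_moves --moves '[[[0,0,0.2,0,0,0,0],[0,0,0.2,0,0,0,0]]]'

```text
time_s: 15.2
eef_pos: [0.5065, -0.269, 0.0377]
eef_rot: [0.002, 0.115, 0.993, 0.001]
wrist_force: [-3.9, 2.6, 8.3]
opening: 0.467
```

apply_moves --moves '[[[0,0,-0.15,0,0,0,0],[0,0,-0.1,0,0,0,0.8],[0,0,-0.1,0,0,0,0.8],[0,0,-0.1,0,0,0,0.8],[0,0,-2,0,0,0,0.8],[0,0,-5,0,0,0,1],[0,0,-9,0,0,0,1],[0,0,-13,0,0,0,1]]]'

```text
time_s: 16.0
eef_pos: [0.5055, -0.2686, 0.1676]
eef_rot: [0.001, 0.115, 0.993, 0.001]
wrist_force: [0.9, -0.3, 0.3]
opening: 1.002
```

```bash
python3 - <<'E'
from h import *
b=snap('side','s11')
want([.684,-.039,.15],-13.1+90)
k=lambda i,x,y,w,h:cv2.resize(i[y:y+h,x:x+w,::-1],(500,500),interpolation=cv2.INTER_CUBIC)
cv2.imwrite('pics/c11.png',k(b,255,290,130,130))
E
```

```text
t 16.05 pos [ 0.5089 -0.2712  0.1756] shift [-11.74  26.6    2.63] rot [-0.012  0.007 -1.572] F [ 4.3 -1.8  5.2] op 1.0
```

View pics/c11.png

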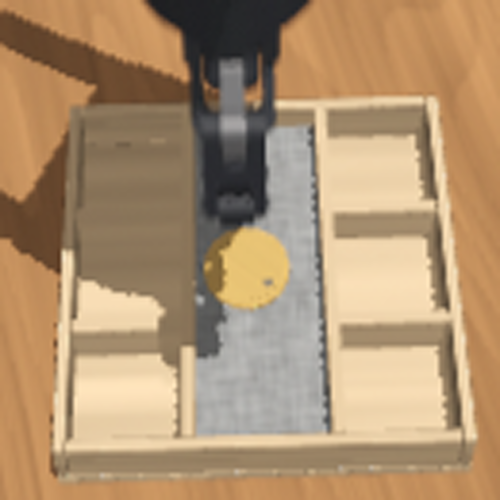

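The disc lies flat in the middle of the bay, so jars come next. Checking the crate, jars and wrist range.

```bash
cat >> jars.py <<'E'
def jarpos(side):
    "jar lid tops from the side view only, on z=.072"
    return [onz('side',*c,.072)[:2].round(3).tolist() for c,s in lids('side',side)[1] if 200<c[0]<400 and 190<c[1]<300 and 60<s[4]<400]
E
python3 - <<'E'
from jars import *
b=cv2.imread('pics/s11.png')[:,:,::-1].copy()
C=np.array([onz('side',*p,.038) for p in crate('side',b)]);print(C.round(3).tolist(),C.mean(0))
print(jarpos(b)); print('bowl',onz('top',305,163,.042))
o=get_obs();print(np.round(o['q'],2))
want([.684,-.039,.15],76.9);want([.684,-.039,.15],-103.1)
E
```

```text
[[0.391, -0.365, 0.038], [0.42, -0.25, 0.038], [0.649, -0.14, 0.038], [0.588, -0.387, 0.038]] [ 0.51197453 -0.28550856  0.038     ]
[[0.678, 0.054], [0.444, 0.051], [0.684, -0.04], [0.369, 0.005], [0.455, -0.041]]
bowl [0.77478911 0.01800391 0.042     ]
[-0.7   0.25  1.68  0.    1.2  -2.04]
t 16.05 pos [ 0.5089 -0.2712  0.1756] shift [-11.74  26.6    2.63] rot [-0.012  0.007 -1.572] F [ 4.3 -1.8  5.2] op 1.0
t 16.05 pos [ 0.5089 -0.2712  0.1756] shift [-11.74  26.6    2.63] rot [0.007 0.012 1.57 ] F [ 4.3 -1.8  5.2] op 1.0
```

apply_moves --moves '[[[-1.5,3.5,0,0,0,0.14,1],[-3,7,0,0,0,0.28,1],[-5,11,0,0,0,0.42,1],[-7,15,0,0,0,0.56,1],[-8.5,19,0,0,0,0.7,1],[-10,23,0,0,0,0.84,1],[-11.5,26,1,0,0,0.98,1],[-11.7,26.6,2,0,0,1.12,1]]]'

```text
time_s: 16.85
eef_pos: [0.6826, -0.033, 0.1475]
eef_rot: [0.002, 0.626, 0.78, 0.002]
wrist_force: [-0.0, -0.1, -0.4]
opening: 0.999
```

```bash
python3 - <<'E'
from jars import *
b=snap('side','s12')
C=np.array([onz('side',*p,.038) for p in crate('side',b)]);print(C.round(3).tolist(),C.mean(0))
print(jarpos(b))
want([.684,-.040,.12],-103.1)
E
```

```text
[[0.393, -0.357, 0.038], [0.44, -0.161, 0.038], [0.631, -0.205, 0.038], [0.588, -0.387, 0.038]] [ 0.51300113 -0.27759425  0.038     ]
[[0.557, 0.052], [0.687, -0.043], [0.574, -0.038], [0.369, 0.005], [0.455, -0.041]]
t 16.9 pos [ 0.6808 -0.0333  0.1449] shift [-0.73  0.17  2.49] rot [ 0.001 -0.002  0.44 ] F [-1.3  1.  -2.3] op 0.998
```

apply_moves --moves '[[[-0.7,0.2,0,0,0,0.15,1],[-0.7,0.2,0.5,0,0,0.3,1],[-0.7,0.2,1,0,0,0.44,1],[-0.7,0.2,2.2,0,0,0.44,1],[-0.7,0.2,2.2,0,0,0.44,1]]]'

```text
time_s: 17.4
eef_pos: [0.6825, -0.0431, 0.1232]
eef_rot: [-0.001, 0.779, 0.627, 0.0]
wrist_force: [-0.2, 0.1, -0.7]
opening: 1.0
```

```bash
python3 - <<'E'
from jars import *
want([.684,-.040,.055],-103.1)
E
```

```text
t 17.4 pos [ 0.6825 -0.0431  0.1232] shift [0.33 0.09 6.82] rot [-0.001 -0.002  0.014] F [-0.2  0.1 -0.7] op 1.0
```

apply_moves --moves '[[[0.3,0.1,3.5,0,0,0.014,1],[0.3,0.1,6,0,0,0.014,1],[0.3,0.1,6.8,0,0,0.014,1],[0.3,0.1,6.8,0,0,0.014,1],[0.3,0.1,6.8,0,0,0.014,0],[0.3,0.1,6.8,0,0,0.014,0],[0.3,0.1,6.8,0,0,0.014,0],[0.3,0.1,6.8,0,0,0.014,0]]]'

```text
time_s: 18.2
eef_pos: [0.6869, -0.0404, 0.0597]
eef_rot: [0.002, 0.784, 0.62, 0.002]
wrist_force: [-1.0, 0.5, 5.9]
opening: 0.474
```

apply_moves --moves '[[[0,0,-1,0,0,0,0],[0,0,-4,0,0,0,0],[0,0,-8,0,0,0,0],[0,0,-10,0,0,0,0]]]'

```text
time_s: 18.6
eef_pos: [0.6872, -0.0406, 0.1622]
eef_rot: [0.003, 0.784, 0.62, 0.003]
wrist_force: [-0.1, 0.0, -1.6]
opening: 0.477
```

```bash
python3 - <<'E'
from jars import *
print(jarpos(snap('side','s13')))
want([.563,-.348,.16],-103.1)
E
```

```text
[[0.557, 0.052], [0.574, -0.038], [0.369, 0.005], [0.455, -0.041]]
t 18.65 pos [ 0.6887 -0.0409  0.1655] shift [-32.78  -5.16   0.42] rot [ 0.013 -0.002 -0.004] F [2.3 0.3 2.3] op 0.477
```

apply_moves --moves '[[[-3,-0.5,0,0,0,0,0],[-7,-1,0,0,0,0,0],[-11.5,-1.8,0,0,0,0,0],[-16,-2.5,0,0,0,0,0],[-20.5,-3.2,0,0,0,0,0],[-25,-4,0,0,0,0,0],[-29,-4.6,0,0,0,0,0],[-32,-5,0,0,0,0,0]]]'

```text
time_s: 19.45
eef_pos: [0.5614, -0.3424, 0.1564]
eef_rot: [0.0, 0.785, 0.619, 0.001]
wrist_force: [-0.1, -0.1, -1.1]
opening: 0.478
```

apply_moves --moves '[[[-0.8,-0.2,0,0,0,0,0],[-0.8,-0.2,0,0,0,0,0],[-0.8,-0.2,0,0,0,0,0]]]'

```text
time_s: 19.75
eef_pos: [0.5595, -0.3463, 0.1565]
eef_rot: [0.0, 0.784, 0.62, 0.002]
wrist_force: [-0.4, 0.0, -1.2]
opening: 0.477
```

```bash
python3 - <<'E'
from jars import *
want([.563,-.348,.08],-103.1)
b=snap('side','s14')
cv2.imwrite('pics/c14.png',cv2.resize(b[270:420,250:410,::-1],(640,600),interpolation=cv2.INTER_CUBIC))
E
```

```text
t 19.75 pos [ 0.5595 -0.3463  0.1565] shift [-0.11  0.37  7.65] rot [ 0.002 -0.003 -0.004] F [-0.4  0.  -1.2] op 0.477
```

View pics/c14.png

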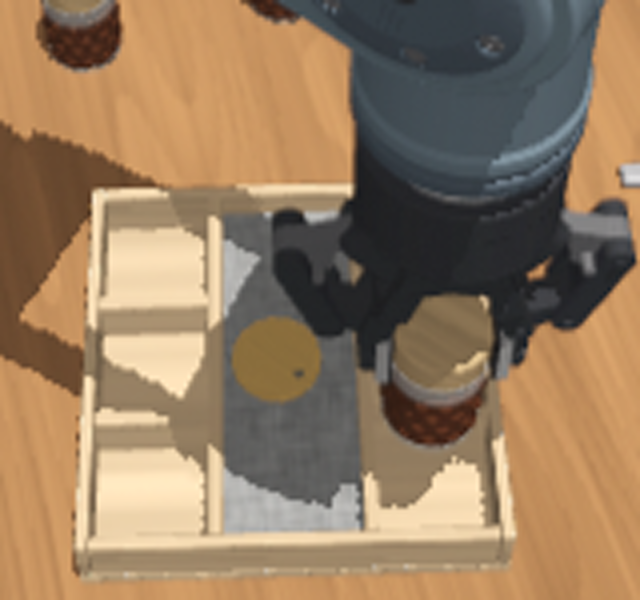

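apply_moves --moves '[[[-0.1,0.4,2,0,0,0,0],[-0.1,0.4,5,0,0,0,0],[-0.1,0.4,7,0,0,0,0],[-0.1,0.4,8,0,0,0,0],[-0.1,0.4,8.5,0,0,0,0],[-0.1,0.4,8.5,0,0,0,0]]]'

```text
time_s: 20.4
eef_pos: [0.5637, -0.3486, 0.072]
eef_rot: [0.001, 0.784, 0.621, 0.002]
wrist_force: [-0.2, 0.1, -1.1]
opening: 0.476
```

apply_moves --moves '[[[0,0,0.2,0,0,0,0],[0,0,0.4,0,0,0,0],[0,0,0.4,0,0,0,0]]]'

```text
time_s: 20.7
eef_pos: [0.5635, -0.3495, 0.0686]
eef_rot: [0.001, 0.785, 0.62, 0.002]
wrist_force: [-0.0, -0.6, -0.2]
opening: 0.473
```

apply_moves --moves '[[[0,0,0.2,0,0,0,0],[0,0,0.3,0,0,0,0],[0,0,0.3,0,0,0,0]]]'

```text
time_s: 21.0
eef_pos: [0.5634, -0.3496, 0.0657]
eef_rot: [0.001, 0.785, 0.62, 0.002]
wrist_force: [-2.3, 0.4, 3.5]
opening: 0.473
```

apply_moves --moves '[[[0,0,0,0,0,0,0.85],[0,0,0,0,0,0,0.85],[0,0,0,0,0,0,0.85],[0,0,-2,0,0,0,0.85],[0,0,-5,0,0,0,0.85],[0,0,-9,0,0,0,0.85]]]'

```text
time_s: 21.6
eef_pos: [0.5618, -0.3483, 0.1536]
eef_rot: [-0.002, 0.785, 0.62, 0.001]
wrist_force: [0.5, 0.2, -0.0]
opening: 0.853
```

```bash
python3 - <<'E'
from jars import *
b=snap('side','s15'); print([ (c,s.tolist(),onz('side',*c,.078).round(3)) for c,s in lids('side',b)[1] if 60<s[4]<500 and 250<c[0]<400 and c[1]>180])
want([.574,-.038,.15],-103.1);want([.678,.054,.15],-103.1)
E
```

```text
[(array([254.4, 234. ]), [248, 228, 15, 12, 129], array([0.439, 0.042, 0.078])), (array([268.1, 261.4]), [259, 254, 19, 16, 233], array([ 0.455, -0.046,  0.078])), (array([327.2, 317.5]), [312, 315, 28, 8, 109], array([ 0.541, -0.216,  0.078])), (array([360.5, 359.3]), [352, 348, 16, 22, 245], array([ 0.575, -0.316,  0.078])), (array([371.7, 356.7]), [370, 348, 5, 18, 62], array([ 0.596, -0.317,  0.078])), (array([361.3, 382.6]), [351, 376, 20, 14, 197], array([ 0.563, -0.358,  0.078])), (array([379.3, 470.5]), [372, 461, 15, 19, 182], array([ 0.545, -0.498,  0.078]))]
t 21.65 pos [ 0.5654 -0.3513  0.1633] shift [30.69 -6.41  1.19] rot [ 0.011  0.002 -0.004] F [ 2.7 -2.4  5. ] op 0.845
t 21.65 pos [ 0.5654 -0.3513  0.1633] shift [42.04  1.59  1.25] rot [ 0.011  0.002 -0.004] F [ 2.7 -2.4  5. ] op 0.845
```

apply_moves --moves '[[[4.5,-1,0,0,0,0,0.9],[9,-2,0,0,0,0,0.9],[13.5,-3,0,0,0,0,0.9],[18,-4,0,0,0,0,0.9],[22.5,-5,0,0,0,0,0.9],[27,-5.8,0,0,0,0,0.9],[30.5,-6.4,0.5,0,0,0,0.9],[30.5,-6.4,2,0,0,0,0.9]]]'

```text
time_s: 22.45
eef_pos: [0.5722, -0.0337, 0.1366]
eef_rot: [0.002, 0.783, 0.622, 0.003]
wrist_force: [0.5, -0.6, -0.4]
opening: 0.901
```

```bash
python3 - <<'E'
from jars import *
b=snap('side','s16');t=snap('top','t16'); print(jarpos(b))
print([onz('top',*c,.072)[:2].round(3).tolist() for c,s in lids('top',t)[1] if 270<c[0]<345 and 180<c[1]<330])
want([.574,-.038,.055],-103.1)
E
```

```text
[[0.687, 0.051], [0.445, 0.052], [0.576, -0.046], [0.366, -0.004], [0.455, -0.041]]
[[0.678, 0.055]]
t 22.55 pos [ 0.5698 -0.0367  0.1333] shift [-0.04  0.44  7.83] rot [-0.    -0.002 -0.002] F [ 0.3 -0.2  0.2] op 0.902
```

apply_moves --moves '[[[0,0.3,3,0,0,0,0.9],[0,0.3,6,0,0,0,0.9],[0,0.3,7.8,0,0,0,0.9],[0,0.3,7.8,0,0,0,0.9],[0,0.3,7.8,0,0,0,0],[0,0.3,7.8,0,0,0,0],[0,0.3,7.8,0,0,0,0],[0,0.3,7.8,0,0,0,0]]]'

```text
time_s: 23.35
eef_pos: [0.5756, -0.0391, 0.0592]
eef_rot: [0.002, 0.784, 0.62, 0.002]
wrist_force: [-2.2, -1.6, 6.4]
opening: 0.475
```

apply_moves --moves '[[[0,0,-1,0,0,0,0],[0,0,-4,0,0,0,0],[0,0,-8,0,0,0,0],[0,0,-10,0,0,0,0],[0,0,-10,0,0,0,0]]]'

```text
time_s: 23.85
eef_pos: [0.5766, -0.0389, 0.162]
eef_rot: [0.004, 0.784, 0.62, 0.004]
wrist_force: [0.6, -0.5, -2.0]
opening: 0.478
```

```bash
python3 - <<'E'
from jars import *
print(jarpos(snap('side','s17')))
want([.576,-.290,.16],-103.1)
E
```

```text
[[0.68, 0.053], [0.445, 0.052], [0.366, -0.004], [0.455, -0.041]]
t 23.9 pos [ 0.5751 -0.0386  0.1594] shift [-24.44   5.88  -0.06] rot [ 0.007 -0.002 -0.004] F [-0.2 -0.1 -2.7] op 0.474
```

apply_moves --moves '[[[-3.5,0.8,0,0,0,0,0],[-7.5,1.8,0,0,0,0,0],[-12,2.9,0,0,0,0,0],[-16.5,4,0,0,0,0,0],[-20.5,5,0,0,0,0,0],[-23.5,5.7,0,0,0,0,0],[-24.4,5.9,0,0,0,0,0],[-24.4,5.9,0,0,0,0,0]]]'

```text
time_s: 24.7
eef_pos: [0.5739, -0.2902, 0.1551]
eef_rot: [-0.001, 0.785, 0.619, 0.001]
wrist_force: [-0.5, -0.4, -2.2]
opening: 0.478
```

apply_moves --moves '[[[0,0,2,0,0,0,0],[0,0,5,0,0,0,0],[0,0,7,0,0,0,0],[0,0,7,0,0,0,0]]]'

```text
time_s: 25.1
eef_pos: [0.5733, -0.2859, 0.0829]
eef_rot: [-0.003, 0.784, 0.621, 0.001]
wrist_force: [-0.1, 1.2, -1.2]
opening: 0.474
```

```bash
python3 - <<'E'
from jars import *
want([.576,-.290,.07],-103.1)
E
```

```text
t 25.1 pos [ 0.5733 -0.2859  0.0829] shift [-0.34  0.36  1.28] rot [-0.004 -0.005 -0.003] F [-0.1  1.2 -1.2] op 0.474
```

apply_moves --moves '[[[-0.2,0.2,0.6,0,0,0,0],[-0.2,0.3,1.1,0,0,0,0],[-0.2,0.3,1.4,0,0,0,0],[-0.2,0.3,1.6,0,0,0,0],[-0.2,0.3,1.6,0,0,0,0]]]'

```text
time_s: 25.6
eef_pos: [0.5778, -0.292, 0.0712]
eef_rot: [0.001, 0.785, 0.62, 0.002]
wrist_force: [-0.2, -0.5, -1.3]
opening: 0.474
```

apply_moves --moves '[[[0,0,0.1,0,0,0,0],[0,0,0.2,0,0,0,0],[0,0,0.2,0,0,0,0]]]'

```text
time_s: 25.9
eef_pos: [0.5778, -0.2921, 0.0691]
eef_rot: [0.001, 0.785, 0.62, 0.002]
wrist_force: [-0.9, -0.7, -1.6]
opening: 0.473
```

apply_moves --moves '[[[0,0,0.2,0,0,0,0],[0,0,0.35,0,0,0,0],[0,0,0.45,0,0,0,0],[0,0,0.45,0,0,0,0]]]'

```text
time_s: 26.3
eef_pos: [0.5779, -0.2921, 0.0653]
eef_rot: [0.001, 0.784, 0.62, 0.002]
wrist_force: [-2.8, 2.3, 4.8]
opening: 0.472
```

apply_moves --moves '[[[0,0,0,0,0,0,0.85],[0,0,0,0,0,0,0.85],[0,0,0,0,0,0,0.85],[0,0,-2,0,0,0,0.85],[0,0,-5,0,0,0,0.85],[0,0,-9,0,0,0,0.85],[0,0,-9,0,0,0,0.85]]]'

```text
time_s: 27.0
eef_pos: [0.5808, -0.2945, 0.1613]
eef_rot: [0.006, 0.784, 0.62, 0.003]
wrist_force: [0.7, -1.0, 1.1]
opening: 0.853
```

```bash
python3 - <<'E'
from jars import *
want([.679,.053,.15],-103.1)
E
```

```text
t 27.0 pos [ 0.5808 -0.2945  0.1613] shift [36.08  1.53  1.06] rot [ 0.013  0.003 -0.004] F [ 0.7 -1.   1.1] op 0.853
```

apply_moves --moves '[[[5,0.2,0,0,0,0,0.8],[10,0.4,0,0,0,0,0.8],[15,0.6,0,0,0,0,0.8],[20,0.8,0,0,0,0,0.8],[25,1,0,0,0,0,0.8],[30,1.2,0,0,0,0,0.8],[34,1.4,0.5,0,0,0,0.8],[35.8,1.5,1,0,0,0,0.8]]]'

```text
time_s: 27.8
eef_pos: [0.6752, 0.0568, 0.1448]
eef_rot: [0.0, 0.783, 0.621, 0.002]
wrist_force: [0.9, -0.4, 0.1]
opening: 0.802
```

```bash
python3 - <<'E'
from jars import *
b=snap('side','s18');t=snap('top','t18'); print(jarpos(b))
print([onz('top',*c,.072)[:2].round(3).tolist() for c,s in lids('top',t)[1] if 270<c[0]<345 and 180<c[1]<330])
want([.679,.053,.058],-103.1)
E
```

```text
[[0.68, 0.045], [0.556, 0.05], [0.445, 0.052], [0.369, 0.005], [0.455, -0.041]]
[[0.674, 0.043], [0.455, -0.04], [0.367, 0.018]]
t 27.9 pos [0.6743 0.0554 0.1436] shift [-0.15  0.5   8.57] rot [ 0.001 -0.002 -0.001] F [-0.4 -0.1 -0.3] op 0.801
```

apply_moves --moves '[[[-0.1,0.3,3,0,0,0,0.8],[-0.1,0.4,6,0,0,0,0.8],[-0.1,0.4,8.5,0,0,0,0.8],[-0.1,0.4,8.5,0,0,0,0.8],[-0.1,0.4,8.5,0,0,0,0],[-0.1,0.4,8.5,0,0,0,0],[-0.1,0.4,8.5,0,0,0,0],[-0.1,0.4,8.5,0,0,0,0]]]'

```text
time_s: 28.7
eef_pos: [0.6801, 0.0505, 0.0624]
eef_rot: [0.002, 0.785, 0.62, 0.003]
wrist_force: [-0.6, -1.6, 3.8]
opening: 0.475
```

apply_moves --moves '[[[0,0,-1,0,0,0,0],[0,0,-4,0,0,0,0],[0,0,-8,0,0,0,0],[0,0,-10,0,0,0,0],[0,0,-10,0,0,0,0]]]'

```text
time_s: 29.2
eef_pos: [0.6811, 0.0508, 0.1658]
eef_rot: [0.004, 0.784, 0.62, 0.005]
wrist_force: [-0.6, -0.2, -0.1]
opening: 0.47
```

```bash
python3 - <<'E'
from jars import *
print(jarpos(snap('side','s19')))
want([.590,-.231,.16],-103.1)
E
```

```text
[[0.556, 0.049], [0.445, 0.052], [0.369, 0.005], [0.455, -0.041]]
t 29.25 pos [0.6796 0.0509 0.1628] shift [-29.5   -2.22   0.2 ] rot [ 0.007 -0.002 -0.004] F [ 0.4 -0.2 -0.8] op 0.475
```

apply_moves --moves '[[[-3.5,-0.3,0,0,0,0,0],[-8,-0.6,0,0,0,0,0],[-12.5,-0.9,0,0,0,0,0],[-17,-1.3,0,0,0,0,0],[-21.5,-1.6,0,0,0,0,0],[-25.5,-1.9,0,0,0,0,0],[-28.5,-2.2,0,0,0,0,0],[-29.6,-2.2,0,0,0,0,0]]]'

```text
time_s: 30.05
eef_pos: [0.5865, -0.2344, 0.1576]
eef_rot: [-0.001, 0.785, 0.619, 0.001]
wrist_force: [-0.1, -0.3, -0.9]
opening: 0.47
```

apply_moves --moves '[[[0,0,0,0,0,0,0],[0,0,2,0,0,0,0],[0,0,4,0,0,0,0],[0,0,5,0,0,0,0],[0,0,5,0,0,0,0]]]'

```text
time_s: 30.55
eef_pos: [0.5879, -0.2298, 0.1073]
eef_rot: [-0.002, 0.784, 0.621, 0.001]
wrist_force: [-0.6, 1.2, -0.7]
opening: 0.475
```

```bash
python3 - <<'E'
from jars import *
want([.590,-.232,.075],-103.1)
E
```

```text
t 30.55 pos [ 0.5879 -0.2298  0.1073] shift [-0.18  0.26  3.23] rot [-0.001 -0.004 -0.003] F [-0.6  1.2 -0.7] op 0.475
```

apply_moves --moves '[[[-0.2,0.2,1,0,0,0,0],[-0.2,0.2,2.5,0,0,0,0],[-0.2,0.2,3.2,0,0,0,0],[-0.2,0.2,3.5,0,0,0,0],[-0.2,0.2,3.7,0,0,0,0],[-0.2,0.2,3.9,0,0,0,0],[-0.2,0.2,3.9,0,0,0,0]]]'

```text
time_s: 31.25
eef_pos: [0.5906, -0.2345, 0.0708]
eef_rot: [0.001, 0.785, 0.62, 0.002]
wrist_force: [0.4, -1.0, -1.7]
opening: 0.475
```

apply_moves --moves '[[[0,0,0.1,0,0,0,0],[0,0,0.2,0,0,0,0],[0,0,0.3,0,0,0,0],[0,0,0.3,0,0,0,0]]]'

```text
time_s: 31.65
eef_pos: [0.5907, -0.2346, 0.0684]
eef_rot: [0.001, 0.784, 0.62, 0.002]
wrist_force: [-0.7, 0.4, 3.9]
opening: 0.474
```

Contact at the expected height. Release, then jar E (0.455, -0.041).

apply_moves --moves '[[[0,0,0,0,0,0,0.85],[0,0,0,0,0,0,0.85],[0,0,0,0,0,0,0.85],[0,0,-2,0,0,0,0.85],[0,0,-5,0,0,0,0.85],[0,0,-9,0,0,0,0.85],[0,0,-9,0,0,0,0.85]]]'

```text
time_s: 32.35
eef_pos: [0.5936, -0.2365, 0.1643]
eef_rot: [0.006, 0.784, 0.62, 0.004]
wrist_force: [0.5, -0.6, 1.3]
opening: 0.853
```

```bash
python3 - <<'E'
from jars import *
want([.456,-.040,.15],-103.1)
E
```

```text
t 32.35 pos [ 0.5936 -0.2365  0.1643] shift [ 15.95 -17.94   1.16] rot [ 0.013  0.002 -0.004] F [ 0.5 -0.6  1.3] op 0.853
```

apply_moves --moves '[[[3,-3.4,0,0,0,0,0.9],[6,-6.8,0,0,0,0,0.9],[9,-10.2,0,0,0,0,0.9],[12,-13.5,0,0,0,0,0.9],[15,-16.5,0,0,0,0,0.9],[16,-17.8,1,0,0,0,0.9],[16,-17.8,1,0,0,0,0.9]]]'

```text
time_s: 33.05
eef_pos: [0.4517, -0.0356, 0.1461]
eef_rot: [-0.001, 0.784, 0.621, 0.001]
wrist_force: [-0.2, 0.3, -0.3]
opening: 0.899
```

```bash
python3 - <<'E'
from jars import *
b=snap('side','s20');t=snap('top','t20'); print(jarpos(b))
print([onz('top',*c,.072)[:2].round(3).tolist() for c,s in lids('top',t)[1] if 270<c[0]<345 and 180<c[1]<330])
want([.456,-.040,.058],-103.1)
E
```

```text
[[0.557, 0.052], [0.359, 0.015], [0.456, -0.047]]
[[0.556, 0.053], [0.36, 0.03]]
t 33.15 pos [ 0.4545 -0.038   0.1476] shift [-0.17  0.16  8.96] rot [ 0.004 -0.002 -0.004] F [-0.3 -0.8  0.6] op 0.901
```

apply_moves --moves '[[[-0.1,0.2,3,0,0,0,0.9],[-0.1,0.2,6,0,0,0,0.9],[-0.1,0.2,8.9,0,0,0,0.9],[-0.1,0.2,8.9,0,0,0,0.9],[-0.1,0.2,8.9,0,0,0,0],[-0.1,0.2,8.9,0,0,0,0],[-0.1,0.2,8.9,0,0,0,0],[-0.1,0.2,8.9,0,0,0,0]]]'

```text
time_s: 33.95
eef_pos: [0.4575, -0.0398, 0.0603]
eef_rot: [0.002, 0.784, 0.62, 0.003]
wrist_force: [-0.9, -0.6, 7.3]
opening: 0.476
```

apply_moves --moves '[[[0,0,-1,0,0,0,0],[0,0,-4,0,0,0,0],[0,0,-8,0,0,0,0],[0,0,-10,0,0,0,0],[0,0,-10,0,0,0,0]]]'

```text
time_s: 34.45
eef_pos: [0.4581, -0.0399, 0.1627]
eef_rot: [0.004, 0.784, 0.62, 0.004]
wrist_force: [0.0, -0.8, -0.5]
opening: 0.468
```

```bash
python3 - <<'E'
from jars import *
print(jarpos(snap('side','s21')))
want([.436,-.319,.16],-103.1)
E
```

```text
[[0.557, 0.052], [0.361, 0.016]]
t 34.5 pos [ 0.4568 -0.0395  0.1605] shift [-27.68   4.42   0.05] rot [ 0.008 -0.001 -0.004] F [-0.1  0.1 -1.8] op 0.472
```

apply_moves --moves '[[[-3.5,0.5,0,0,0,0,0],[-7.5,1.2,0,0,0,0,0],[-12,1.9,0,0,0,0,0],[-16.5,2.6,0,0,0,0,0],[-20.5,3.3,0,0,0,0,0],[-24.5,3.9,0,0,0,0,0],[-27,4.4,0,0,0,0,0],[-27.8,4.5,0,0,0,0,0]]]'

```text
time_s: 35.3
eef_pos: [0.4342, -0.322, 0.1566]
eef_rot: [-0.0, 0.785, 0.619, 0.001]
wrist_force: [-0.1, 0.4, -1.4]
opening: 0.474
```

apply_moves --moves '[[[0,0,0,0,0,0,0],[0,0,2,0,0,0,0],[0,0,4,0,0,0,0],[0,0,5,0,0,0,0],[0,0,5,0,0,0,0]]]'

```text
time_s: 35.8
eef_pos: [0.4346, -0.3175, 0.1061]
eef_rot: [-0.002, 0.784, 0.621, 0.002]
wrist_force: [0.1, -0.2, -1.3]
opening: 0.478
```

```bash
python3 - <<'E'
from jars import *
want([.436,-.319,.072],-103.1)
E
```

```text
t 35.8 pos [ 0.4346 -0.3175  0.1061] shift [-0.13  0.17  3.41] rot [-0.001 -0.005 -0.003] F [ 0.1 -0.2 -1.3] op 0.478
```

apply_moves --moves '[[[-0.1,0.1,1,0,0,0,0],[-0.1,0.1,2.5,0,0,0,0],[-0.1,0.1,3.3,0,0,0,0],[-0.1,0.1,3.6,0,0,0,0],[-0.1,0.1,3.8,0,0,0,0],[-0.1,0.1,3.9,0,0,0,0],[-0.1,0.1,4,0,0,0,0]]]'

```text
time_s: 36.5
eef_pos: [0.4365, -0.3215, 0.0684]
eef_rot: [0.001, 0.785, 0.62, 0.002]
wrist_force: [-1.3, -0.1, -0.4]
opening: 0.472
```

apply_moves --moves '[[[0,0,0.1,0,0,0,0],[0,0,0.2,0,0,0,0],[0,0,0.2,0,0,0,0]]]'

```text
time_s: 36.8
eef_pos: [0.4365, -0.3214, 0.0665]
eef_rot: [0.001, 0.785, 0.62, 0.002]
wrist_force: [-0.6, 0.2, 1.0]
opening: 0.474
```

apply_moves --moves '[[[0,0,0.1,0,0,0,0],[0,0,0.1,0,0,0,0.85],[0,0,0.1,0,0,0,0.85],[0,0,0.1,0,0,0,0.85],[0,0,-2,0,0,0,0.85],[0,0,-5,0,0,0,0.85],[0,0,-9,0,0,0,0.85],[0,0,-9,0,0,0,0.85]]]'

```text
time_s: 37.6
eef_pos: [0.4385, -0.324, 0.1617]
eef_rot: [0.006, 0.784, 0.62, 0.002]
wrist_force: [0.0, -0.2, 1.1]
opening: 0.847
```

```bash
python3 - <<'E'
from jars import *
b=snap('side','s22');t=snap('top','t22'); print(jarpos(b))
print([onz('top',*c,.072)[:2].round(3).tolist() for c,s in lids('top',t)[1] if 270<c[0]<345 and 180<c[1]<330])
want([.557,.052,.15],-103.1)
E
```

```text
[]
[[0.556, 0.052], [0.444, 0.053], [0.368, 0.02]]
t 37.7 pos [ 0.4365 -0.3218  0.1571] shift [39.15  3.09  0.74] rot [ 0.005 -0.    -0.004] F [0.4 0.5 0.2] op 0.848
```

apply_moves --moves '[[[5,0.4,0,0,0,0,0.9],[10,0.8,0,0,0,0,0.9],[15,1.2,0,0,0,0,0.9],[20,1.6,0,0,0,0,0.9],[25,2,0,0,0,0,0.9],[30,2.4,0,0,0,0,0.9],[35,2.8,0,0,0,0,0.9],[38.5,3.1,0.5,0,0,0,0.9]]]'

```text
time_s: 38.5
eef_pos: [0.5549, 0.0493, 0.1507]
eef_rot: [-0.0, 0.784, 0.621, 0.001]
wrist_force: [-0.2, -0.7, -0.5]
opening: 0.899
```

apply_moves --moves '[[[0.6,0,0.5,0,0,0,0.9],[0.6,0,0.5,0,0,0,0.9]]]'

```text
time_s: 38.7
eef_pos: [0.5549, 0.0532, 0.1444]
eef_rot: [-0.001, 0.784, 0.621, 0.0]
wrist_force: [0.1, 0.1, -0.1]
opening: 0.901
```

```bash
python3 - <<'E'
from jars import *
b=snap('side','s23'); print(jarpos(b))
want([.557,.052,.058],-103.1)
E
```

```text
[[0.559, 0.043], [0.444, 0.049], [0.369, 0.005]]
t 38.75 pos [0.5551 0.052  0.145 ] shift [0.04 0.19 8.7 ] rot [-0.    -0.001 -0.003] F [-0.1  0.3 -0.3] op 0.901
```

apply_moves --moves '[[[0,0.2,3,0,0,0,0.9],[0,0.2,6,0,0,0,0.9],[0,0.2,8.7,0,0,0,0.9],[0,0.2,8.7,0,0,0,0.9],[0,0.2,8.7,0,0,0,0],[0,0.2,8.7,0,0,0,0],[0,0.2,8.7,0,0,0,0],[0,0.2,8.7,0,0,0,0]]]'

```text
time_s: 39.55
eef_pos: [0.56, 0.0512, 0.0619]
eef_rot: [0.002, 0.784, 0.62, 0.003]
wrist_force: [-1.8, -1.3, 8.0]
opening: 0.474
```

apply_moves --moves '[[[0,0,-1,0,0,0,0],[0,0,-4,0,0,0,0],[0,0,-8,0,0,0,0],[0,0,-10,0,0,0,0],[0,0,-10,0,0,0,0]]]'

```text
time_s: 40.05
eef_pos: [0.5611, 0.0514, 0.1646]
eef_rot: [0.004, 0.784, 0.62, 0.005]
wrist_force: [-0.8, -0.3, -1.5]
opening: 0.476
```

```bash
python3 - <<'E'
from jars import *
print(jarpos(snap('side','s24')))
want([.450,-.260,.16],-103.1)
E
```

```text
[[0.445, 0.05], [0.369, 0.005]]
t 40.1 pos [0.5596 0.0516 0.1621] shift [-32.84  -3.48   0.11] rot [ 0.008 -0.002 -0.004] F [-0.3  0.  -1.4] op 0.474
```

apply_moves --moves '[[[-4,-0.4,0,0,0,0,0],[-8.5,-0.9,0,0,0,0,0],[-13,-1.4,0,0,0,0,0],[-17.5,-1.9,0,0,0,0,0],[-22,-2.4,0,0,0,0,0],[-26.5,-2.9,0,0,0,0,0],[-30.5,-3.4,0,0,0,0,0],[-32.9,-3.5,0,0,0,0,0]]]'

```text
time_s: 40.9
eef_pos: [0.4462, -0.2623, 0.1575]
eef_rot: [-0.001, 0.785, 0.619, 0.001]
wrist_force: [0.7, 0.3, -0.8]
opening: 0.472
```

apply_moves --moves '[[[0,0,0,0,0,0,0],[0,0,2,0,0,0,0],[0,0,4,0,0,0,0],[0,0,5,0,0,0,0],[0,0,5,0,0,0,0],[0,0,5,0,0,0,0]]]'

```text
time_s: 41.5
eef_pos: [0.4486, -0.2599, 0.1091]
eef_rot: [0.0, 0.784, 0.62, 0.002]
wrist_force: [-0.8, 0.4, -1.3]
opening: 0.477
```

```bash
python3 - <<'E'
from jars import *
want([.450,-.260,.072],-103.1)
E
```

```text
t 41.5 pos [ 0.4486 -0.2599  0.1091] shift [0.01 0.13 3.71] rot [ 0.002 -0.002 -0.004] F [-0.8  0.4 -1.3] op 0.477
```

apply_moves --moves '[[[0,0.1,1,0,0,0,0],[0,0.1,2.5,0,0,0,0],[0,0.1,3.3,0,0,0,0],[0,0.1,3.6,0,0,0,0],[0,0.1,3.8,0,0,0,0],[0,0.1,4,0,0,0,0],[0,0.1,4.1,0,0,0,0]]]'

```text
time_s: 42.2
eef_pos: [0.4499, -0.2608, 0.0685]
eef_rot: [0.001, 0.785, 0.62, 0.002]
wrist_force: [-0.3, -0.6, -1.4]
opening: 0.468
```

apply_moves --moves '[[[0,0,0.1,0,0,0,0],[0,0,0.2,0,0,0,0],[0,0,0.2,0,0,0,0]]]'

```text
time_s: 42.5
eef_pos: [0.4499, -0.2612, 0.0679]
eef_rot: [0.001, 0.784, 0.62, 0.001]
wrist_force: [-5.5, 2.1, 12.2]
opening: 0.478
```

apply_moves --moves '[[[0,0,-0.1,0,0,0,0],[0,0,-0.1,0,0,0,0.85],[0,0,-0.1,0,0,0,0.85],[0,0,-0.1,0,0,0,0.85],[0,0,-2,0,0,0,0.85],[0,0,-5,0,0,0,0.85],[0,0,-9,0,0,0,0.85],[0,0,-9,0,0,0,0.85]]]'

```text
time_s: 43.3
eef_pos: [0.4522, -0.2632, 0.1617]
eef_rot: [0.006, 0.784, 0.62, 0.002]
wrist_force: [1.2, -1.2, 0.5]
opening: 0.85
```

```bash
python3 - <<'E'
from jars import *
b=snap('side','s25');t=snap('top','t25'); print(jarpos(b))
print([onz('top',*c,.072)[:2].round(3).tolist() for c,s in lids('top',t)[1] if 270<c[0]<345 and 180<c[1]<330])
want([.446,.052,.15],-103.1)
E
```

```text
[[0.369, 0.005]]
[[0.444, 0.053], [0.368, 0.02]]
t 43.4 pos [ 0.45   -0.2612  0.1572] shift [30.39 -7.62  0.7 ] rot [ 0.005 -0.    -0.004] F [ 0.4 -1.1 -1.1] op 0.848
```

apply_moves --moves '[[[4.5,-1.2,0,0,0,0,0.85],[9,-2.4,0,0,0,0,0.85],[13.5,-3.5,0,0,0,0,0.85],[18,-4.6,0,0,0,0,0.85],[22.5,-5.7,0,0,0,0,0.85],[27,-6.8,0,0,0,0,0.85],[30.3,-7.6,0.5,0,0,0,0.85],[30.3,-7.6,0.7,0,0,0,0.85]]]'

```text
time_s: 44.2
eef_pos: [0.4434, 0.0554, 0.1476]
eef_rot: [-0.001, 0.783, 0.622, 0.001]
wrist_force: [0.3, -0.9, 0.3]
opening: 0.848
```

```bash
python3 - <<'E'
from jars import *
b=snap('side','s26'); print(jarpos(b))
want([.446,.052,.058],-103.1)
E
```

```text
[[0.447, 0.044], [0.368, 0.005]]
t 44.25 pos [0.4437 0.0536 0.1475] shift [-0.12  0.26  8.95] rot [-0.001 -0.002 -0.   ] F [-0.7 -1.4 -0.1] op 0.853
```

apply_moves --moves '[[[-0.1,0.2,3,0,0,0,0.85],[-0.1,0.2,6,0,0,0,0.85],[-0.1,0.2,8.9,0,0,0,0.85],[-0.1,0.2,8.9,0,0,0,0.85],[-0.1,0.2,8.9,0,0,0,0],[-0.1,0.2,8.9,0,0,0,0],[-0.1,0.2,8.9,0,0,0,0],[-0.1,0.2,8.9,0,0,0,0]]]'

```text
time_s: 45.05
eef_pos: [0.4485, 0.05, 0.0619]
eef_rot: [0.002, 0.784, 0.62, 0.002]
wrist_force: [-1.3, -1.6, 6.7]
opening: 0.477
```

apply_moves --moves '[[[0,0,-1,0,0,0,0],[0,0,-4,0,0,0,0],[0,0,-8,0,0,0,0],[0,0,-10,0,0,0,0],[0,0,-10,0,0,0,0]]]'

```text
time_s: 45.55
eef_pos: [0.4496, 0.05, 0.1645]
eef_rot: [0.004, 0.784, 0.62, 0.004]
wrist_force: [0.8, -0.4, -1.4]
opening: 0.476
```

```bash
python3 - <<'E'
from jars import *
print(jarpos(snap('side','s27')))
want([.463,-.203,.16],-103.1)
E
```

```text
[[0.368, 0.005]]
t 45.6 pos [0.4482 0.0502 0.1623] shift [-24.3    7.28   0.23] rot [ 0.007 -0.002 -0.004] F [-0.9 -0.6 -2.5] op 0.48
```

apply_moves --moves '[[[-3.5,1,0,0,0,0,0],[-7.5,2.2,0,0,0,0,0],[-12,3.5,0,0,0,0,0],[-16.5,4.9,0,0,0,0,0],[-20.5,6.1,0,0,0,0,0],[-23.5,7,0,0,0,0,0],[-24.4,7.3,0,0,0,0,0],[-24.4,7.3,0,0,0,0,0]]]'

```text
time_s: 46.4
eef_pos: [0.4609, -0.2045, 0.1588]
eef_rot: [-0.001, 0.785, 0.619, 0.001]
wrist_force: [0.3, 0.3, -1.2]
opening: 0.478
```

apply_moves --moves '[[[0,0,2,0,0,0,0],[0,0,4,0,0,0,0],[0,0,5,0,0,0,0],[0,0,5,0,0,0,0],[0,0,5,0,0,0,0]]]'

```text
time_s: 46.9
eef_pos: [0.4621, -0.2032, 0.1105]
eef_rot: [0.0, 0.784, 0.621, 0.002]
wrist_force: [-0.2, -0.6, -0.8]
opening: 0.476
```

```bash
python3 - <<'E'
from jars import *
want([.463,-.204,.068],-103.1)
E
```

```text
t 46.9 pos [ 0.4621 -0.2032  0.1105] shift [-0.06  0.1   4.25] rot [ 0.003 -0.002 -0.003] F [-0.2 -0.6 -0.8] op 0.476
```

apply_moves --moves '[[[-0.1,0.1,1,0,0,0,0],[-0.1,0.1,2.5,0,0,0,0],[-0.1,0.1,3.4,0,0,0,0],[-0.1,0.1,3.8,0,0,0,0],[-0.1,0.1,4,0,0,0,0],[-0.1,0.1,4.15,0,0,0,0],[-0.1,0.1,4.25,0,0,0,0]]]'

```text
time_s: 47.6
eef_pos: [0.4631, -0.2054, 0.0681]
eef_rot: [0.001, 0.784, 0.62, 0.002]
wrist_force: [-1.2, 0.0, 0.3]
opening: 0.475
```

apply_moves --moves '[[[0,0,0.1,0,0,0,0],[0,0,0.15,0,0,0,0],[0,0,0.15,0,0,0,0]]]'

```text
time_s: 47.9
eef_pos: [0.4632, -0.2056, 0.0679]
eef_rot: [0.001, 0.784, 0.62, 0.002]
wrist_force: [-4.4, 2.4, 11.4]
opening: 0.476
```

Contact. Release, rise, then move clear to the left for a final look.

apply_moves --moves '[[[0,0,-0.1,0,0,0,0],[0,0,-0.1,0,0,0,0.85],[0,0,-0.1,0,0,0,0.85],[0,0,-0.1,0,0,0,0.85],[0,0,-2,0,0,0,0.85],[0,0,-5,0,0,0,0.85],[0,0,-9,0,0,0,0.85],[0,0,-13,0,0,0,0.85]]]'

```text
time_s: 48.7
eef_pos: [0.462, -0.205, 0.1972]
eef_rot: [0.0, 0.785, 0.62, 0.002]
wrist_force: [1.2, -0.4, -0.3]
opening: 0.849
```

apply_moves --moves '[[[4.5,0,0,0,0,0,1],[9,0,0,0,0,0,1],[13.5,0,0,0,0,0,1],[18,0,0,0,0,0,1],[22.5,0,0,0,0,0,1],[25,0,0,0,0,0,1],[25,0,0,0,0,0,1],[25,0,0,0,0,0,1]]]'

```text
time_s: 49.5
eef_pos: [0.52, 0.0382, 0.1965]
eef_rot: [0.001, 0.784, 0.621, 0.001]
wrist_force: [0.4, -0.7, -0.3]
opening: 1.001
```

```bash
python3 - <<'E'
from jars import *
b=snap('side','s28');t=snap('top','t28'); print(jarpos(b))
for n,im in(('side',b),('top',t)):
    h=cv2.cvtColor(im,cv2.COLOR_RGB2HSV)
    for c,s in lids(n,im)[1]:
        if s[4]<600 and onz(n,*c,.078)[1]<-.15: print(n,c,s[2:].tolist(),onz(n,*c,.078).round(3))
k=lambda i,x,y,w,h:cv2.resize(i[y:y+h,x:x+w,::-1],(400,400),interpolation=cv2.INTER_CUBIC)
cv2.imwrite('pics/c28.png',np.hstack([k(b,250,280,150,150),k(t,365,210,105,105)]))
cv2.imwrite('pics/s28b.png',b[:,:,::-1])
E
```

```text
[[0.369, 0.005]]
side [379.4 470.5] [13, 19, 165] [ 0.545 -0.498  0.078]
top [556.2 191.7] [31, 31, 290] [ 0.699 -0.629  0.078]
top [608.4 198.1] [37, 29, 527] [ 0.684 -0.763  0.078]
top [582.  200.7] [13, 16, 92] [ 0.676 -0.694  0.078]
top [556.1 211.3] [11, 7, 66] [ 0.647 -0.625  0.078]
top [618.9 216.1] [19, 12, 105] [ 0.637 -0.787  0.078]
top [566.3 226.3] [30, 23, 378] [ 0.609 -0.649  0.078]
top [616.3 224.7] [13, 15, 101] [ 0.615 -0.779  0.078]
top [602.7 231.6] [44, 21, 377] [ 0.597 -0.742  0.078]
top [427.6 236.3] [22, 19, 288] [ 0.578 -0.294  0.078]
top [450.  242.3] [19, 19, 269] [ 0.563 -0.35   0.078]
top [614.5 249.3] [13, 9, 66] [ 0.551 -0.769  0.078]
top [517.9 254.5] [12, 13, 67] [ 0.535 -0.521  0.078]
```

View pics/c28.png

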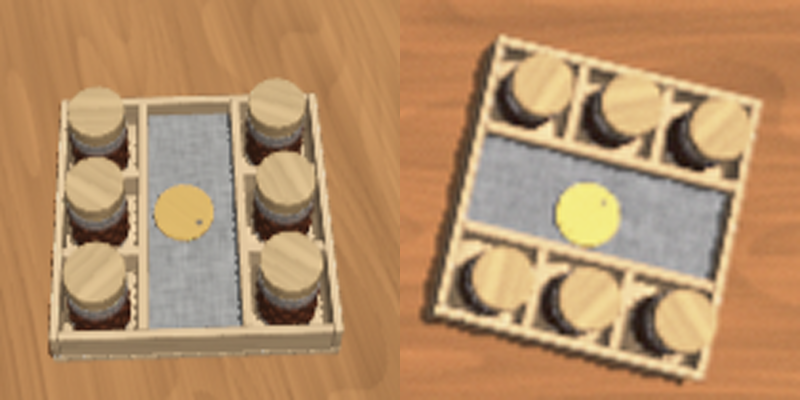

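View pics/s28b.png

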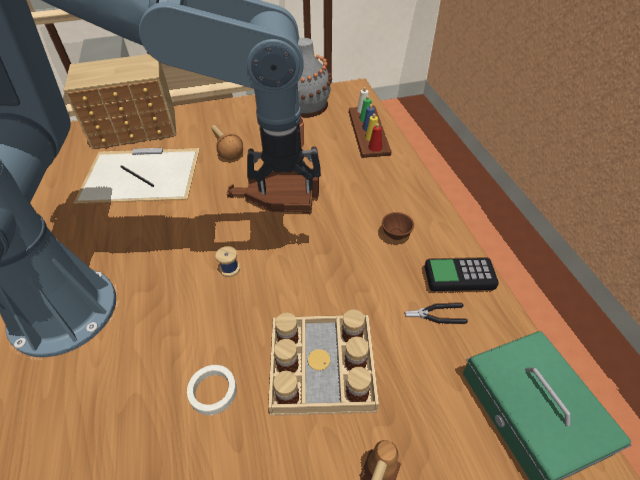

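All six jars stand upright in separate cells. The disc lies flat in the bay at side px (319,360) and top px (414,266), the tray is flat, and the bystanders are in place. One numeric check of the disc, then hand in.

```bash
python3 - <<'E'
from h import *
X,e=tri('side',(319.4,359.7),'top',(414.3,266.2)); a=np.radians(-13.1)
d=X[:2]-[.513,-.275]; print(X,e,'crate xy',d@[np.cos(a),np.sin(a)],d@[-np.sin(a),np.cos(a)])
o=get_obs(); print(o['time_s'],o['wrist_force'],np.abs(o['dq']).max())
hand_in()
E
```

```text
[ 0.50847205 -0.27080647  0.02413262] 0.002601073837459361 crate xy -0.00536057814875588 0.003058127851910334
49.6 [-0.2039211  -0.71134891  0.59072593] 0.013960619193915287
the job is handed in; nothing more can be done
```

I handed the job in at 49.6 s. The necklace kit is made up: all six jars are in the crate, and the disc is in its bay.

- **Tray and disc:** I lifted the tray by its grip and tipped it to about 23°. The disc slid untouched into the nose corner by about 20°. I set the tray back where it stood and took the disc from the nose. It came up about 7–11 mm off the centre of the finger pads, which I allowed for when placing it.
- **Jars:** Each jar went down into its own cell until the wrist force showed contact, and only then did I let go. No jar had moved when I looked before each pick.

**Last checks:**
- **Jars:** The final pictures show all six upright in separate cells.
- **Disc:** It is flat, about 5 mm and 3 mm off the bay's centre. Its measured height was 24 mm, against 21–23 mm for a disc lying there, and the two views agreed to 2.6 mm.
- **Tray and crate:** The tray stands flat and neither has visibly moved.
- **Bystanders:** The ones in view are standing where they were. The brush pot was mostly hidden behind the arm, so I could not check it.

**Checks that disagreed:**
- The colour-mask reading of the crate's corners was thrown off once by a shadow; the next look put the crate back in its original place, with one corner about 14 mm out.
- In the last picture the mask picked out only some of the lids in the crate, so the jar check there is by eye.

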